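# Put the baking things away in their trays

## Robot

A 7-joint arm with a two-finger parallel gripper is mounted at the origin on a cart in front of the work surface, level with it; the furniture and walls round the work are solid. World frame = base frame: x ahead of the robot, y to its left, z up, the work surface at z = 0. Lengths are in m, angles in rad, forces in N, time in s.
With the tool pointing down it reaches from about 0.4 to 0.85 m from the base axis. Payload 10.4 kg.
Tool frame: the origin (TCP) lies at the very end of the fingers, on their centre line; the grasp point (between the pads) lies 19 mm behind it (manip.grip_depth is the distance from the TCP to the grasp point, in m); z points along the fingers, y is the direction in which the jaws open and shut (so a half turn about z gives the same grasp; the last joint's range is limited). The gripper opens to 85 mm and grips with 20 to 120 N. Pads are 22 mm wide; open, the fingers measure 114 mm over their backs; the gripper's body (76 mm by 85 mm) begins 54 mm behind the grasp point. The pads swing forward as they close: fully open they stand 13 mm farther back than shut.
Start: joints at [1.143, 0.332, -0.065, 1.46, 0.022, 1.35, -0.088], TCP at [0.246, -0.575, 0.231] pointing down, gripper open.
Joint ranges: [-2.6, 2.6], [-0.5, 2.12], [-1.47, 1.34], [0.16, 2.42], [-1.27, 4.41], [0.06, 2.06], [-2.6, 2.6]. Speed limits (rad/s): [2.22, 2.22, 2.79, 2.79, 3.14, 3.14, 3.14].

## Interface

Orientations are given as a unit quaternion [x, y, z, w].
In Python, from workcell import manip gives the robot as it stands.
- The arm moves only by the tool step_arm, never from a script. Its argument "motion" is a list of rows, each a list of 6 numbers: the shift along the tool's x, y, z in mm, then the turn, a rotation vector about the tool's x, y, z in degrees. A call has 1 to 20 rows; each row shifts and turns the pose as measured when the row begins, along the tool's axes as they then stand; what a row does not reach is not made up. A row lasts 1/8 s, in which the tool goes at most 62.5 mm and 10.7 degrees, less where a joint would pass 70% of its speed; a pose out of reach is approached as far as the arm can. A call with a gripper value outside its range is refused whole. "jaw" is the finger opening in mm, from 0 to 85.4, set as the call begins (left out, the last holds). The fingers move at their own pace and stop on an object; "force" is the grip in N (left out, the last holds). Time passes only in rows, so rows that do not move let the fingers close. It gives the time, the measured TCP pose, the force and the opening at its end, in the units of the state.
- manip.get_obs(): the state, without advancing time (a new reading comes with each control period).
- manip.camera(name): name is "side" or "top"; returns the picture (420x560x3 uint8, blue, green, red); there is no depth.
- manip.camera_info(name): a dict with "camera_matrix" (3x3 intrinsics, pixels), "k1" (the pictures are not rectified: a ray, as slopes to the right and down, at radius r is drawn at 1 + k1 r^2 times it, then the intrinsics apply), "R" (3x3) and "t" (3): a world point X has camera coordinates R X + t. Camera axes: x right, y down, z forward; pixel columns grow to the right and rows downward; lengths in m; the calibration is good to about 2 mm. A picture is of the moment at which its call begins. camera_info takes no time and is no camera call.
- manip.hand_in(): hands the job in, once; it reports no verdict.
The state is a dict: "clock": time; "joint_pos": joint angles; "joint_velocities": joint speeds; "tau": joint torques, N m; "position": TCP position; "ee_rot": TCP orientation; "ft_force": force on the tool from outside, world axes, zero at the start; "torque": the same for the moment, N m; "grip_width": opening from 0.0 (shut) to 1.0 (fully open).
Only numpy, scipy, OpenCV 4.12 (cv2) and the standard library are available. Lean on these libraries where they do the work, as an engineer would, in place of code of your own. Each camera call takes 0.05 s, during which the arm holds its last target.

## Task

Put away the five loose baking things that stand in a row on the worktop nearest the robot, each where it belongs: the two small jars in the two small bays of the dark wooden crate, one to a bay; the tall brown bottle in the crate's wide bay; the stick of butter lengthwise in the long white dish; and the fluted pastry cutter in the round steel dish. Each must stand or lie flat on the bottom of its place, as it stands or lies now; do not tip any of them over on the way, and leave the steel measuring cup where it is.

Things in the scene. Friction and masses are not known exactly. Their poses are not given: they have to be found in the camera images.
- vanilla_bottle: Tall brown glass bottle with a narrow black cap, loose, standing: 47 mm across the body, 118 mm high (straight body up to about 65 mm, then the shoulder and neck; cap 28 mm across), 0.16 kg. Its cap stands high, so hold it high on the straight body to keep a gripper's body clear. In the front row; a like bottle at the far back is not meant. Origin at the centre of the underside, z up.
- nutmeg_jar: Small round jar with a wide red cap, loose, standing: 38 mm across, 66 mm high (cap from 45 mm up, nearly as wide as the jar), 0.07 kg. Origin at the centre of the underside, z up.
- herb_jar: Small round jar with a wide white cap, loose, standing: 40 mm across, 72 mm high (cap from 50 mm up, nearly as wide as the jar), 0.09 kg. Origin at the centre of the underside, z up.
- butter_stick: Wrapped stick of butter, firm as a block, loose, lying flat: 33 mm (x) by 120 mm (its own y, the long axis) by 32 mm high, 0.11 kg. Origin at the centre of the underside, z up.
- fluted_cutter: Round fluted steel pastry cutter, loose: 55 mm across, 30 mm high, 26 g. Grasp it round the outside; treat it as if its inside were filled. Origin at the centre of the underside, z up.
- crate: Dark wooden crate with three bays, fixed: 137 mm (x) by 127 mm (y), walls 5 mm thick and 22 mm high, floor 5 mm thick. Origin at the centre of its underside. Two small bays, each 56 by 56 mm inside, on its -x side (towards the robot), centred at x = -35.5 mm, y = +30.5 and -30.5 mm in its frame; one wide bay, 66 (x) by 117 mm (y) inside, on its +x side, centred at x = +30.5 mm, y = 0.
- butter_dish: Long white dish, fixed: 66 mm (x) by 150 mm (its own y, the long axis) outside, 56 by 140 mm inside, rim 14 mm high, floor 5 mm thick, a small tab on each end. Origin at the centre of its underside.
- round_dish: Round steel dish, fixed: 100 mm across the rim, about 84 mm inside at the floor, rim 10 mm high, floor 4 mm thick. Origin at the centre of its underside.
- steel_cup: Bystander: small steel measuring cup with a handle along its own -y, loose, 61 by 135 by 37 mm; leave it where it is. Origin under the middle of its full length.

How it is judged:
At the end, for the whole second after the job is handed in: Each small jar is in a different small bay (within 12 mm of its centre in x and y), the bottle in the wide bay (14 mm across, 40 mm along), butter centred in the long dish within 15 mm and 0.25 rad, cutter in the round dish within 18 mm; all on the floors (5 mm), upright (0.12 rad), at rest (((x of nutmeg_jar in the frame of crate between -0.0475 and -0.0235 m and y of nutmeg_jar in the frame of crate between 0.0185 and 0.0425 m and z of nutmeg_jar in the frame of crate between 0 and 0.01 m and x of herb_jar in the frame of crate between -0.0475 and -0.0235 m and y of herb_jar in the frame of crate between -0.0425 and -0.0185 m and z of herb_jar in the frame of crate between 0 and 0.01 m) or (x of nutmeg_jar in the frame of crate between -0.0475 and -0.0235 m and y of nutmeg_jar in the frame of crate between -0.0425 and -0.0185 m and z of nutmeg_jar in the frame of crate between 0 and 0.01 m and x of herb_jar in the frame of crate between -0.0475 and -0.0235 m and y of herb_jar in the frame of crate between 0.0185 and 0.0425 m and z of herb_jar in the frame of crate between 0 and 0.01 m)) and x of vanilla_bottle in the frame of crate between 0.0165 and 0.0445 m and y of vanilla_bottle in the frame of crate between -0.04 and 0.04 m and z of vanilla_bottle in the frame of crate between 0 and 0.01 m and x of butter_stick in the frame of butter_dish between -0.015 and 0.015 m and y of butter_stick in the frame of butter_dish between -0.015 and 0.015 m and z of butter_stick in the frame of butter_dish between 0 and 0.01 m and angle between the y axis of butter_stick and the y axis of butter_dish, either way round below 0.25 rad and horizontal distance between fluted_cutter and round_dish below 0.018 m and z of fluted_cutter in the frame of round_dish between 0 and 0.009 m and angle between each of vanilla_bottle, nutmeg_jar, herb_jar, butter_stick, fluted_cutter's own z axis and vertical below 0.12 rad and linear speed of each of vanilla_bottle, nutmeg_jar, herb_jar, butter_stick, fluted_cutter below 0.02 m/s); the robot touches nothing.
It fails at once if the steel measuring cup is moved more than 30 mm (distance of steel_cup from where it was at the start of the episode above 0.03 m).
It fails at once if one of the five things is tipped over (angle between any of vanilla_bottle, nutmeg_jar, herb_jar, butter_stick, fluted_cutter's own z axis and vertical above 0.8 rad).
It also fails if it takes over 109 s, if anything falls off the work surface, if the arm or the gripper's body presses on something with over 40 N, if the wrist force passes 120 N, or if a joint passes its speed limit or range.

## Working session

There is one attempt and no reset: what is moved stays moved. The work goes in short steps, Python scripts to look and compute and a tool call to move; the robot and the scene stay as the last step left them, time stands still between calls to the robot, and variables do not carry over. Pictures are saved under pics/ and viewed, and the job is handed in when it is done.

Besides the shell and the picture viewer there is one more tool, called after "Emit:" as name(argument=value, ...), one argument or row to a line, values as JSON. step_arm: Moves the arm, as the interface text tells. Its arguments: {"type":"object","properties":{"motion":{"type":"array"},"jaw":{"type":"number"},"force":{"type":"number"}},"required":["motion"]}

```bash
ls; mkdir -p pics; python3 - <<'E'
from workcell import manip
import cv2
for n in("side","top"):
    im=manip.camera(n); cv2.imwrite(f"pics/{n}0.png",im)
    i=manip.camera_info(n); print(n,i)
print(manip.get_obs())
E
```

```text
pics
side {'camera_matrix': array([[535.07948012,   0.        , 282.77460471],
       [  0.        , 535.07948012, 214.32466084],
       [  0.        ,   0.        ,   1.        ]]), 'k1': -0.08495942983653551, 'R': array([[-0.80900233, -0.58761927, -0.01479231],
       [-0.38595709,  0.55000879, -0.7406264 ],
       [ 0.44334224, -0.59345929, -0.67175422]]), 't': array([0.49373792, 0.18200094, 1.24833858])}
top {'camera_matrix': array([[413.98998293,   0.        , 281.26845556],
       [  0.        , 413.98998293, 211.13745341],
       [  0.        ,   0.        ,   1.        ]]), 'k1': 0.002512769580415061, 'R': array([[ 0.02863069, -0.99956278, -0.00738512],
       [-0.99142583, -0.02745373, -0.12775414],
       [ 0.12749553,  0.01097949, -0.99177837]]), 't': array([0.08570905, 0.53948296, 1.08146274])}
{'clock': 0.1, 'joint_pos': array([ 1.14340969,  0.33279032, -0.06469765,  1.46084703,  0.02156602,
        1.34989245, -0.08850809]), 'joint_velocities': array([ 0.00048963, -0.00333176,  0.00173429, -0.00288017,  0.00062611,
       -0.00053273, -0.00018179]), 'tau': array([ 2.20997630e-03, -6.26740122e+01,  4.94864839e-02, -3.92428422e+01,
        1.63334375e-02,  6.92769274e-03,  3.37365805e-05]), 'position': array([ 0.24601606, -0.57418563,  0.23061185]), 'ee_rot': array([ 9.79587980e-01,  2.01014931e-01, -1.36554564e-04, -6.06644271e-04]), 'ft_force': array([-0.01985698,  0.68720282,  0.12801013]), 'torque': array([ 0.04229079, -0.06188559,  0.00173123]), 'grip_width': 0.9984424684394351}
```

View pics/side0.png

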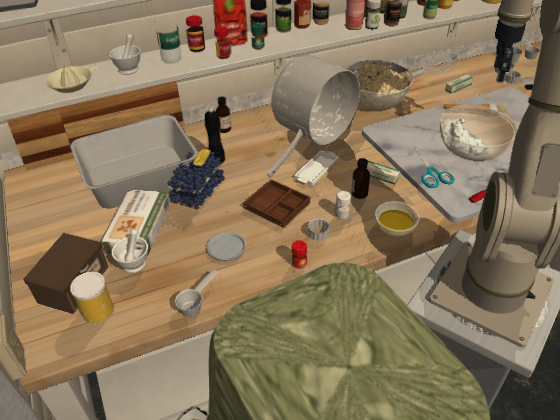

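View pics/top0.png

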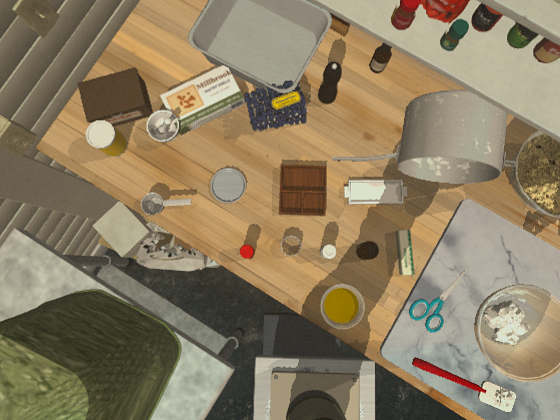

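```bash
cat > h.py <<'E'
import numpy as np, cv2
from workcell import manip
def ray(n,uv):
    i=manip.camera_info(n);K=i["camera_matrix"];k=i["k1"]
    d=cv2.undistortPoints(np.array([[uv]],float),K,np.array([k,0,0,0,0.]))[0,0]
    R=i["R"];t=i["t"]
    return -R.T@t, R.T@np.array([d[0],d[1],1.])
def onz(n,uv,z):
    c,d=ray(n,uv); return c+d*(z-c[2])/d[2]
def proj(n,X):
    i=manip.camera_info(n);p=i["R"]@np.array(X)+i["t"]
    return cv2.projectPoints(np.array([X],float),cv2.Rodrigues(i["R"])[0],i["t"],i["camera_matrix"],np.array([i["k1"],0,0,0,0.]))[0][0,0]
def tri(uvt,uvs):
    c1,d1=ray("top",uvt);c2,d2=ray("side",uvs)
    A=np.stack([d1,-d2],1);s=np.linalg.lstsq(A,c2-c1,rcond=None)[0]
    p,q=c1+s[0]*d1,c2+s[1]*d2
    return (p+q)/2,np.linalg.norm(p-q)
E
python3 - <<'E'
import cv2
t=cv2.imread("pics/top0.png");s=cv2.imread("pics/side0.png")
cv2.imwrite("pics/topc0.png",cv2.resize(t[145:345,190:430],None,fx=3.3,fy=3,interpolation=cv2.INTER_CUBIC)[:600,:800])
cv2.imwrite("pics/topc0.png",cv2.resize(t[140:335,195:435],None,fx=3,fy=3,interpolation=cv2.INTER_CUBIC))
cv2.imwrite("pics/sidec0.png",cv2.resize(s[130:290,190:430],None,fx=3,fy=3,interpolation=cv2.INTER_CUBIC))
E
```

```text
(no output)
```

View pics/topc0.png

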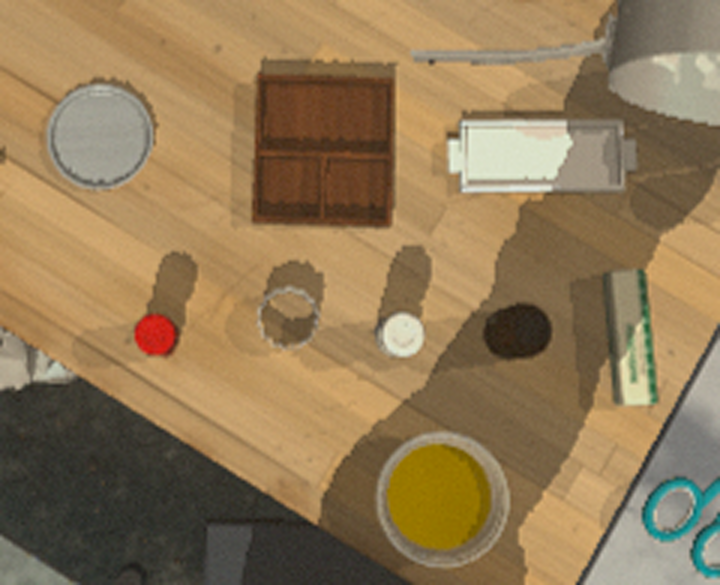

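View pics/sidec0.png

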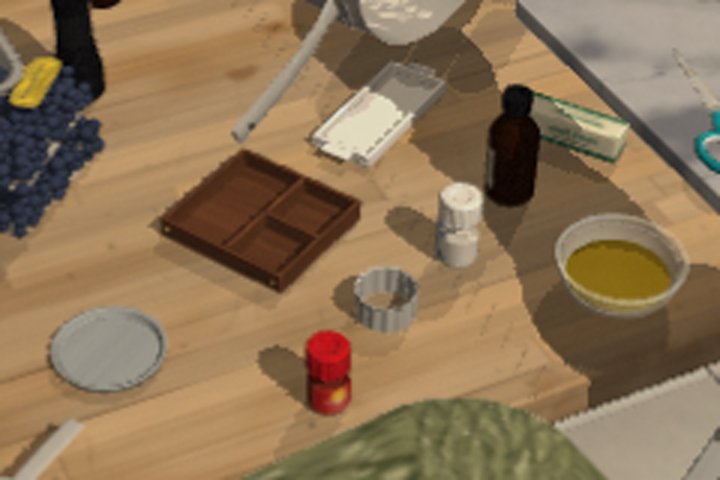

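```bash
python3 - <<'E'
from h import *
np.set_printoptions(precision=4,suppress=True)
T=lambda u,v:(195+u/3-.33,140+v/3-.33)
S=lambda u,v:(190+u/3-.33,130+v/3-.33)
# triangulate / planes
for nm,a,b,z in [("nut",(156,335),(329,345),.066),("herb",(402,335),(461,196),.072),("cut",(289,317),(386,284),.03),("round rim",(101,136),(108,347),.01)]:
    print(nm,onz("top",T(*a),z),onz("side",S(*b),z),tri(T(*a),S(*b)))
print("crate rim",[onz("top",T(*p),.022)[:2] for p in [(263,75),(395,75),(390,226),(253,225)]])
print("crate side rim",[onz("side",S(*p),.022)[:2] for p in [(245,151),(361,205),(281,285),(162,223)]])
print("dish rim",[onz("top",T(*p),.014)[:2] for p in [(461,119),(623,119),(625,191),(461,191)]])
print("butter top",[onz("top",T(*p),.032)[:2] for p in [(607,271),(641,268),(652,402),(615,405)]])
print("butter side top",[onz("side",S(*p),.032)[:2] for p in [(537,94),(628,123),(617,141)]])
print("bottle cap side",onz("side",S(518,93),.118),"base", onz("side",S(511,203),0))
print("pan handle",tri(T(415,57),S(240,131)),tri(T(600,46),S(330,5)))
print("bowl rim",tri(T(443,499),S(622,262)), tri(T(443,434),S(685,255)))
t=cv2.imread("pics/top0.png");
h=cv2.cvtColor(t,cv2.COLOR_BGR2HSV)
m=cv2.inRange(t,(0,0,120),(70,70,255)); m[:, :200]=0;m[:,300:]=0;m[:200]=0;m[300:]=0
print("red",cv2.moments(m,True)["m10"]/m.astype(bool).sum(),cv2.moments(m,True)["m01"]/m.astype(bool).sum(),m.astype(bool).sum())
print("start",proj("side",[.246,-.575,.23]))
E
```

```text
nut [0.4254 0.1871 0.066 ] [0.4239 0.1875 0.066 ] (array([0.425 , 0.1869, 0.0649]), np.float64(0.0011372334750775984))
herb [ 0.4313 -0.0244  0.072 ] [ 0.43   -0.0246  0.072 ] (array([ 0.4308, -0.0247,  0.0716]), np.float64(0.0011859020993415506))
cut [0.4459 0.0722 0.03  ] [0.4456 0.0693 0.03  ] (array([0.445 , 0.0718, 0.0323]), np.float64(0.0016377701099908088))
round rim [0.6093 0.2505 0.01  ] [0.6069 0.252  0.01  ] (array([0.6092, 0.2505, 0.0075]), np.float64(0.001210294255846342))
crate rim [array([0.6682, 0.1018]), array([ 0.6715, -0.0199]), array([ 0.5312, -0.0174]), array([0.5286, 0.1069])]
crate side rim [array([ 0.6621, -0.0159]), array([ 0.5268, -0.0134]), array([0.5241, 0.1156]), array([0.661 , 0.1113])]
dish rim [array([ 0.6335, -0.0822]), array([ 0.6375, -0.2314]), array([ 0.5704, -0.2326]), array([ 0.5663, -0.0827])]
butter top [array([ 0.4948, -0.2108]), array([ 0.4984, -0.2412]), array([ 0.3801, -0.2496]), array([ 0.3765, -0.217 ])]
butter side top [array([ 0.4722, -0.2438]), array([ 0.3771, -0.2533]), array([ 0.373 , -0.2219])]
bottle cap side [ 0.4365 -0.1288  0.118 ] base [ 0.4269 -0.1186  0.    ]
pan handle (array([ 0.6878, -0.0391,  0.0204]), np.float64(0.003537250706038103)) (array([ 0.6865, -0.1926,  0.0832]), np.float64(0.0012910870853555878))
bowl rim (array([ 0.2903, -0.0664,  0.0357]), np.float64(0.002077028869960577)) (array([ 0.2975, -0.087 ,  0.0306]), np.float64(0.10676161170591039))
red 246.2751677852349 250.95302013422818 149
start [496.492  78.614]
```

```bash
python3 - <<'E'
import cv2
t=cv2.imread("pics/top0.png");s=cv2.imread("pics/side0.png")
a=cv2.resize(t[155:220,270:345],None,fx=8,fy=8,interpolation=cv2.INTER_CUBIC)
cv2.imwrite("pics/a1.png",a)
cv2.imwrite("pics/a2.png",cv2.resize(s[170:235,235:320],None,fx=8,fy=8,interpolation=cv2.INTER_CUBIC))
cv2.imwrite("pics/a3.png",cv2.resize(t[165:285,335:425],None,fx=5,fy=5,interpolation=cv2.INTER_CUBIC))
cv2.imwrite("pics/a4.png",cv2.resize(s[145:215,285:405],None,fx=6,fy=6,interpolation=cv2.INTER_CUBIC))
E
```

```text
(no output)
```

View pics/a1.png

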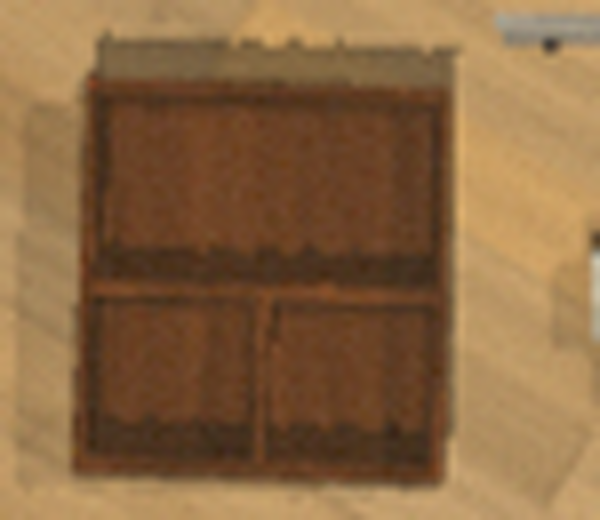

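View pics/a2.png

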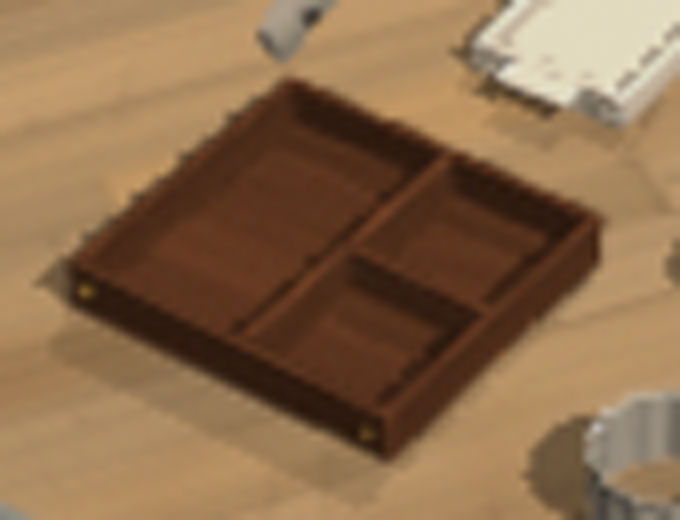

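View pics/a3.png

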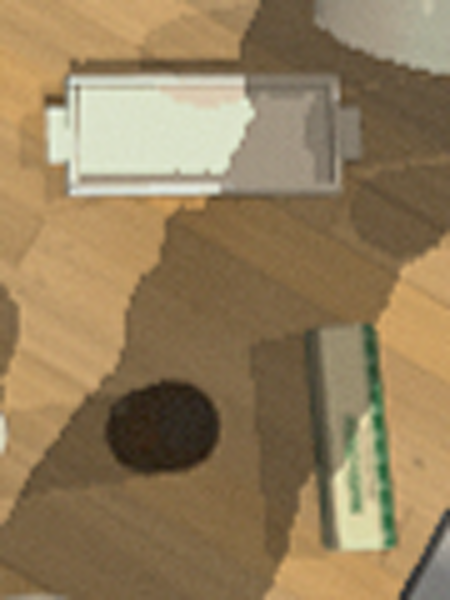

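View pics/a4.png

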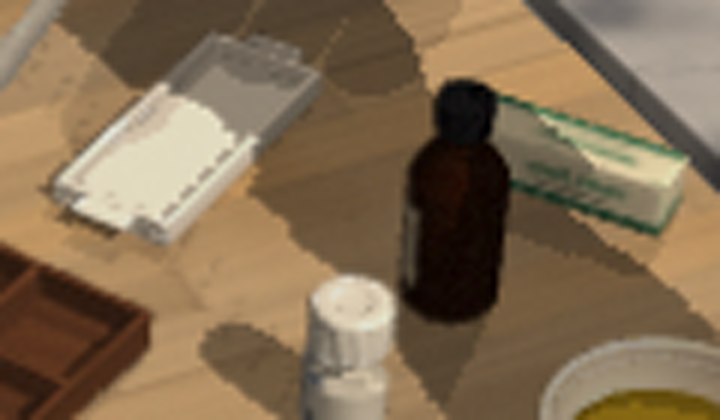

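```bash
python3 - <<'E'
from h import *
np.set_printoptions(precision=4,suppress=True)
def Z(x0,y0,f): return lambda p:(x0+(p[0]+.5)/f-.5,y0+(p[1]+.5)/f-.5)
A1=Z(270,155,8);A2=Z(235,170,8);A3=Z(335,165,5);A4=Z(285,145,6)
def rep(n,z,pts,cam,L):
    q=np.array([onz(cam,L(p),z)[:2] for p in pts]);print(n,cam,q.mean(0),q.tolist() if 0 else q.round(4).ravel(), "edges",[np.round([np.linalg.norm(q[(i+1)%4]-q[i]),np.degrees(np.arctan2(*(q[(i+1)%4]-q[i])[::-1]))],3) for i in range(len(q))])
rep("crate",.022,[(92,82),(448,90),(440,472),(76,470)],"top",A1)
rep("crate",.022,[(290,80),(602,218),(388,418),(72,264)],"side",A2)
print("div crossing", onz("top",A1((265,293)),.022), onz("side",A2((350,245)),.022))
rep("dish",.014,[(70,74),(340,78),(340,193),(70,193)],"top",A3)
rep("dish",.014,[(215,35),(322,72),(165,240),(55,190)],"side",A4)
rep("butter",.032,[(316,325),(371,323),(391,549),(329,549)],"top",A3)
for p in [(497,95),(690,157),(665,190)]: print("bs",onz("side",A4(p),.032))
# bottle: axis from side
print("bot cap top",onz("side",A4((466,95)),.118),"base",onz("side",A4((450,300)),0.0))
print("bottle top view ", onz("top",A3((163,426)),.06))
for X in ([.43,-.125,0],[.43,-.125,.118],[.43,-.125,.065]): print(proj("top",X),proj("side",X))
E
```

```text
crate top [0.6009 0.0443] [ 0.6677  0.1053  0.6682 -0.0178  0.5351 -0.0171  0.5324  0.1068] edges [array([  0.123, -89.781]), array([  0.133, 179.688]), array([ 0.124, 91.271]), array([ 0.135, -0.664])]
crate side [0.5977 0.045 ] [ 0.6646 -0.0167  0.5301 -0.0173  0.5311  0.1072  0.6651  0.1068] edges [array([   0.134, -179.731]), array([ 0.125, 89.527]), array([ 0.134, -0.145]), array([  0.124, -90.242])]
div crossing [0.5953 0.0438 0.022 ] [0.593  0.0442 0.022 ]
dish top [ 0.6015 -0.1575] [ 0.6334 -0.0829  0.6351 -0.2321  0.5708 -0.2315  0.5667 -0.0834] edges [array([  0.149, -89.318]), array([  0.064, 179.505]), array([ 0.148, 91.577]), array([0.067, 0.454])]
dish side [ 0.5967 -0.1526] [ 0.6319 -0.2285  0.5697 -0.2326  0.56   -0.0739  0.6252 -0.0754] edges [array([   0.062, -176.282]), array([ 0.159, 93.514]), array([ 0.065, -1.293]), array([  0.153, -87.486])]
butter top [ 0.4373 -0.2315] [ 0.496  -0.213   0.4979 -0.2424  0.3782 -0.2517  0.3773 -0.219 ] edges [array([  0.029, -86.301]), array([   0.12 , -175.576]), array([ 0.033, 91.664]), array([0.119, 2.886])]
bs [ 0.4766 -0.2442  0.032 ]
bs [ 0.3756 -0.2539  0.032 ]
bs [ 0.3737 -0.2238  0.032 ]
bot cap top [ 0.4372 -0.1297  0.118 ] base [ 0.4339 -0.1284  0.    ]
bottle top view  [ 0.4385 -0.1257  0.06  ]
[362.6112 253.6762] [360.1834 195.7201]
[371.6109 252.436 ] [363.7411 162.1867]
[367.3251 253.0266] [362.1032 177.6854]
```

Emit:
step_arm(
  motion=[
    [0,0,-20,0,0,-5],
    [0,0,-20,0,0,-9],
    [0,0,-10,0,0,-9],
    [0,0,0,0,0,-9],
    [0,0,0,0,0,-9],
    [0,0,0,0,0,-9],
    [0,0,0,0,0,-9],
    [0,0,0,0,0,-7],
  ],
  jaw=85,
  force=40,
)

```text
clock: 1.1
position: [0.2453, -0.5727, 0.2781]
ee_rot: [0.699, 0.715, 0.001, -0.004]
ft_force: [1.5, 0.3, 0.7]
grip_width: 0.998
```

```bash
cat >> h.py <<'E'
from scipy.spatial.transform import Rotation as Ro
import sys
def go(x,y,z,phi):
    o=manip.get_obs();R=Ro.from_quat(o["ee_rot"]).as_matrix();p=o["position"]
    # target orientation: tool x at world angle phi, z down
    c,s=np.cos(np.radians(phi)),np.sin(np.radians(phi))
    Rt=np.array([[c,s,0],[s,-c,0],[0,0,-1.]])
    d=R.T@(np.array([x,y,z])-p)*1000; r=np.degrees(Ro.from_matrix(R.T@Rt).as_rotvec())
    print("t",round(o["clock"],2),"pos",p.round(4),"phi",np.degrees(np.arctan2(R[1,0],R[0,0])).round(1),"shift",d.round(1),"turn",r.round(1),"grip",round(o["grip_width"]*85.4,1),"F",o["ft_force"].round(1),"j",o["joint_pos"].round(2))
    d2=Rt.T@(np.array([x,y,z])-p)*1000
    print(" shift in target axes",d2.round(1))
if __name__=="__main__": go(*map(float,sys.argv[1:5]))
E
python3 h.py .4305 -.0246 .16 90
```

```text
t 1.1 pos [ 0.2453 -0.5727  0.2781] phi 91.3 shift [542.7 198.3 121.7] turn [-0.2 -0.5  1.3] grip 85.2 F [1.5 0.3 0.7] j [ 1.26  0.33 -0.21  1.38  0.07  1.46  1.07]
 shift in target axes [548.1 185.2 118.1]
```

Emit:
step_arm(
  motion=[
    [20,7,0,0,0,0],
    [40,14,0,0,0,0],
    [42,14,0,0,0,0],
    [42,14,0,0,0,0],
    [42,14,0,0,0,0],
    [42,14,0,0,0,0],
    [42,14,0,0,0,0],
    [42,14,0,0,0,0],
    [42,14,0,0,0,0],
    [42,14,0,0,0,0],
    [42,14,0,0,0,0],
    [42,14,0,0,0,0],
    [42,14,20,0,0,0],
    [35,8,30,0,0,0],
    [15,3,30,0,0,0],
    [0,0,0,0,0,0],
  ],
)

```text
clock: 3.1
position: [0.4184, 0.0247, 0.1968]
ee_rot: [0.698, 0.716, 0.001, -0.007]
ft_force: [1.2, -0.4, 1.7]
grip_width: 0.996
```

```bash
python3 h.py .4305 -.0246 .10 90
```

```text
t 3.1 pos [0.4184 0.0247 0.1968] phi 91.4 shift [-50.6  11.5  96.2] turn [-0.4 -0.6  1.4] grip 85.0 F [ 1.2 -0.4  1.7] j [ 0.79 -0.08 -0.89  1.97 -0.08  1.23 -0.05]
 shift in target axes [-49.3  12.1  96.8]
```

Emit:
step_arm(
  motion=[
    [-20,5,20,0,0,1.4],
    [-25,5,20,-0.3,-0.5,0],
    [-5,2,20,0,0,0],
    [0,0,0,0,0,0],
  ],
)

```text
clock: 3.6
position: [0.4325, -0.0305, 0.1392]
ee_rot: [0.708, 0.706, -0.0, 0.0]
ft_force: [0.1, -0.5, 0.7]
grip_width: 0.997
```

```bash
python3 h.py .4305 -.0246 .10 90
```

```text
t 3.6 pos [ 0.4325 -0.0305  0.1392] phi 89.8 shift [ 5.9 -2.1 39.2] turn [ 0.   0.  -0.2] grip 85.1 F [ 0.1 -0.5  0.7] j [ 0.82  0.04 -0.85  2.02  0.03  1.1  -0.05]
 shift in target axes [ 5.9 -2.  39.2]
```

Emit:
step_arm(
  motion=[
    [5,-2,20,0,0,0],
    [1,0,25,0,0,0],
    [0,0,25,0,0,0],
    [0,0,22,0,0,0],
    [0,0,15,0,0,0],
    [0,0,5,0,0,0],
    [0,0,0,0,0,0],
  ],
)

```text
clock: 4.47
position: [0.4369, -0.0289, 0.0337]
ee_rot: [0.71, 0.704, 0.002, 0.006]
ft_force: [0.4, -0.4, -0.8]
grip_width: 0.994
```

```bash
python3 h.py .4305 -.0246 .024 90
```

```text
t 4.47 pos [ 0.4369 -0.0289  0.0337] phi 89.5 shift [ 4.3 -6.5  9.6] turn [ 0.6  0.4 -0.5] grip 84.9 F [ 0.4 -0.4 -0.8] j [ 0.74  0.24 -0.83  2.11  0.24  0.87 -0.24]
 shift in target axes [ 4.3 -6.4  9.7]
```

Emit:
step_arm(
  motion=[
    [2,-3,4,0.3,0.2,-0.5],
    [2,-3,4,0.3,0.2,0],
    [0,0,1,0,0,0],
    [0,0,0,0,0,0],
  ],
)

```text
clock: 4.97
position: [0.4315, -0.0248, 0.0254]
ee_rot: [0.707, 0.707, 0.001, 0.0]
ft_force: [0.3, 0.1, 0.3]
grip_width: 0.994
```

```bash
python3 h.py .4305 -.0246 .024 90; python3 - <<'E'
from h import *
cv2.imwrite("pics/s1.png",cv2.resize(manip.camera("side")[90:290,190:430],None,fx=3,fy=3))
E
```

```text
t 4.97 pos [ 0.4315 -0.0248  0.0254] phi 90.0 shift [ 0.2 -1.   1.4] turn [ 0.1 -0.  -0. ] grip 84.8 F [0.3 0.1 0.3] j [ 0.73  0.25 -0.83  2.12  0.25  0.86 -0.24]
 shift in target axes [ 0.2 -1.   1.4]
```

View pics/s1.png

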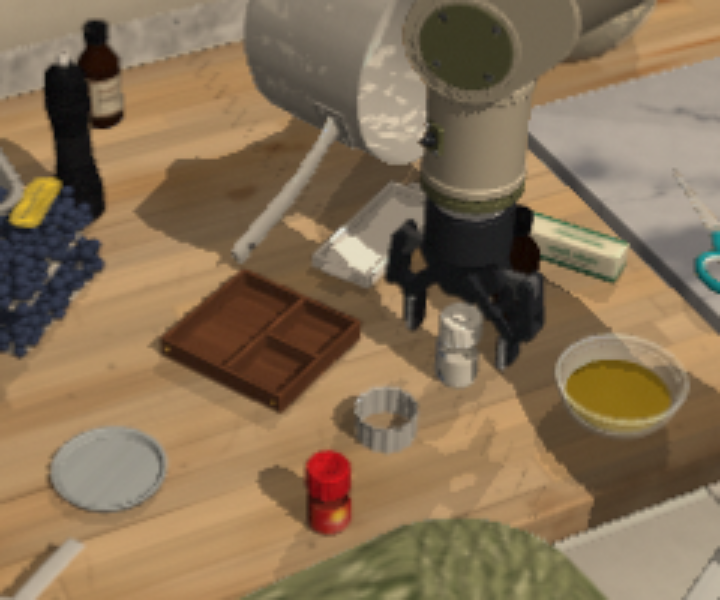

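Emit:
step_arm(
  motion=[
    [0,-1,1,0,0,0],
    [0,0,0,0,0,0],
    [0,0,0,0,0,0],
    [0,0,0,0,0,0],
    [0,0,0,0,0,0],
    [0,0,0,0,0,0],
    [0,0,0,0,0,0],
    [0,0,0,0,0,0],
  ],
  jaw=25,
  force=35,
)

```text
clock: 6.02
position: [0.4307, -0.0248, 0.0247]
ee_rot: [0.707, 0.707, 0.001, 0.001]
ft_force: [-0.0, 0.4, 1.2]
grip_width: 0.446
```

```bash
python3 h.py .4305 -.0246 .09 90
```

```text
t 6.03 pos [ 0.4307 -0.0248  0.0247] phi 90.0 shift [  0.2  -0.1 -65.3] turn [ 0.1  0.  -0. ] grip 38.1 F [-0.   0.4  1.2] j [ 0.73  0.25 -0.83  2.13  0.25  0.86 -0.24]
 shift in target axes [  0.2  -0.2 -65.3]
```

Emit:
step_arm(
  motion=[
    [0,0,-10,0,0,0],
    [0,0,-20,0,0,0],
    [0,0,-20,0,0,0],
    [0,0,-12,0,0,0],
    [5,15,0,0,0,0],
    [8,28,0,0,0,0],
    [8,28,0,0,0,0],
    [8,28,0,0,0,0],
    [6,20,0,0,0,0],
    [2,8,0,0,0,0],
    [0,0,0,0,0,0],
  ],
)

```text
clock: 7.4
position: [0.5601, 0.0117, 0.0909]
ee_rot: [0.708, 0.706, -0.0, 0.001]
ft_force: [-0.4, 0.2, -0.5]
grip_width: 0.441
```

```bash
python3 h.py .564 .014 .045 90
```

```text
t 7.4 pos [0.5601 0.0117 0.0909] phi 89.9 shift [ 2.3  3.9 45.9] turn [ 0.   0.1 -0.1] grip 37.6 F [-0.4  0.2 -0.5] j [ 0.57  0.44 -0.81  1.76  0.35  1.1  -0.37]
 shift in target axes [ 2.3  3.9 45.9]
```

Emit:
step_arm(
  motion=[
    [2,4,8,0,0,0],
    [0,0,13,0,0,0],
    [0,0,10,0,0,0],
    [0,0,5,0,0,0],
    [0,0,0,0,0,0],
  ],
)

```text
clock: 8.02
position: [0.562, 0.0124, 0.0517]
ee_rot: [0.708, 0.706, -0.002, 0.0]
ft_force: [0.1, 0.3, -0.3]
grip_width: 0.448
```

```bash
python3 h.py .564 .014 .030 90; python3 - <<'E'
from h import *
for n,(a,b,c,d) in dict(side=(150,250,220,370),top=(140,280,220,400)).items(): cv2.imwrite(f"pics/{n}2.png",cv2.resize(manip.camera(n)[a:b,c:d],None,fx=4,fy=4))
E
```

```text
t 8.03 pos [0.562  0.0124 0.0517] phi 89.8 shift [ 1.6  2.  21.7] turn [-0.1  0.2 -0.2] grip 38.3 F [ 0.1  0.3 -0.3] j [ 0.54  0.49 -0.78  1.78  0.4   1.04 -0.4 ]
 shift in target axes [ 1.6  2.  21.7]
```

View pics/side2.png

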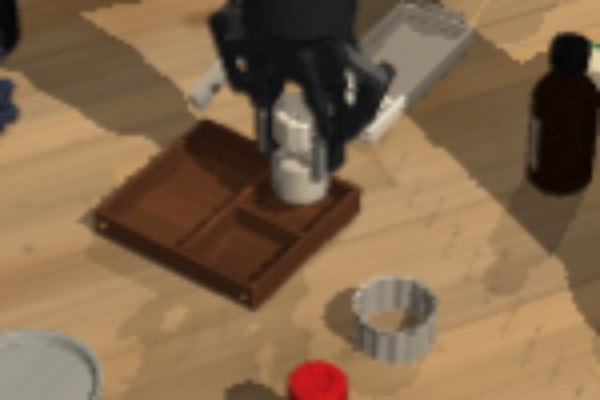

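View pics/top2.png

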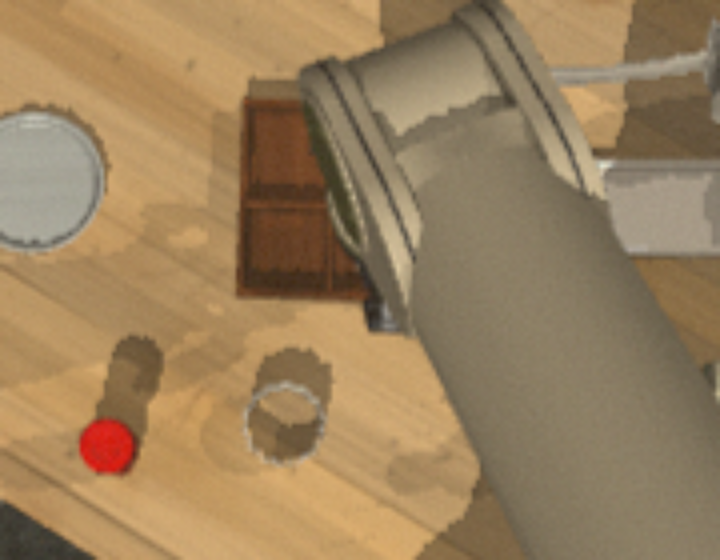

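Emit:
step_arm(
  motion=[
    [2,2,7,0,0.2,-0.2],
    [0,0,8,0,0,0],
    [0,0,4,0,0,0],
    [0,0,0,0,0,0],
  ],
)

```text
clock: 8.62
position: [0.5649, 0.0146, 0.0323]
ee_rot: [0.707, 0.707, 0.0, -0.0]
ft_force: [-0.6, -1.1, -2.2]
grip_width: 0.448
```

```bash
python3 h.py .564 .014 .030 90
```

```text
t 8.62 pos [0.5649 0.0146 0.0323] phi 90.0 shift [-0.6 -0.9  2.3] turn [-0. -0.  0.] grip 38.2 F [-0.6 -1.1 -2.2] j [ 0.52  0.52 -0.77  1.79  0.42  1.   -0.41]
 shift in target axes [-0.6 -0.9  2.3]
```

Lower the last bit and open moderately (to ~62 mm).

Emit:
step_arm(
  motion=[
    [0,0,2,0,0,0],
    [0,0,1,0,0,0],
    [0,0,0,0,0,0],
  ],
)

```text
clock: 9.0
position: [0.5652, 0.0146, 0.0299]
ee_rot: [0.707, 0.707, 0.0, 0.0]
ft_force: [0.5, -0.8, -0.8]
grip_width: 0.441
```

Emit:
step_arm(
  motion=[
    [0,0,0,0,0,0],
    [0,0,0,0,0,0],
    [0,0,0,0,0,0],
    [0,0,0,0,0,0],
  ],
  jaw=65,
)

```text
clock: 9.5
position: [0.5656, 0.0146, 0.0302]
ee_rot: [0.707, 0.707, 0.001, 0.0]
ft_force: [0.1, -0.6, -0.7]
grip_width: 0.76
```

```bash
python3 h.py .425 .187 .15 90
```

```text
t 9.5 pos [0.5656 0.0146 0.0302] phi 90.0 shift [ 172.5 -140.4 -119.9] turn [ 0.1 -0.   0. ] grip 64.9 F [ 0.1 -0.6 -0.7] j [ 0.52  0.53 -0.77  1.79  0.43  1.   -0.42]
 shift in target axes [ 172.4 -140.6 -119.8]
```

Emit:
step_arm(
  motion=[
    [0,0,-10,0,0,0],
    [0,0,-25,0,0,0],
    [0,0,-30,0,0,0],
    [0,0,-25,0,0,0],
    [10,-8,-10,0,0,0],
    [25,-20,0,0,0,0],
    [35,-28,0,0,0,0],
    [35,-28,0,0,0,0],
    [30,-24,0,0,0,0],
    [20,-16,0,0,0,0],
    [8,-8,0,0,0,0],
    [0,0,0,0,0,0],
  ],
  jaw=85,
)

```text
clock: 11.0
position: [0.4243, 0.1854, 0.134]
ee_rot: [0.706, 0.708, -0.0, 0.001]
ft_force: [0.3, -0.8, -0.5]
grip_width: 0.994
```

```bash
python3 h.py .425 .187 .024 90;  python3 - <<'E'
from h import *
for n,(a,b,c,d) in dict(side=(150,290,180,380)).items(): cv2.imwrite(f"pics/{n}3.png",cv2.resize(manip.camera(n)[a:b,c:d],None,fx=4,fy=4))
E
```

```text
t 11.0 pos [0.4243 0.1854 0.134 ] phi 90.2 shift [  1.8   0.6 110. ] turn [0.  0.1 0.2] grip 84.9 F [ 0.3 -0.8 -0.5] j [ 0.44  0.17 -1.01  1.95  0.16  1.11 -0.63]
 shift in target axes [  1.6   0.7 110. ]
```

View pics/side3.png

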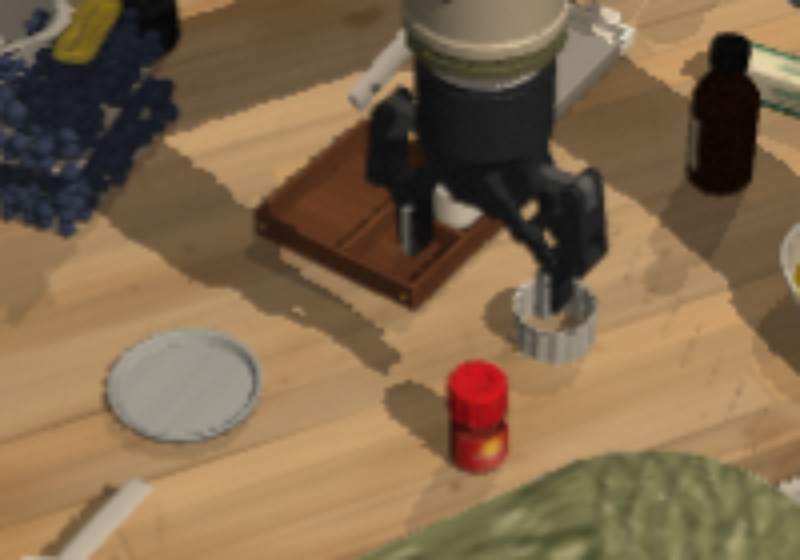

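Emit:
step_arm(
  motion=[
    [2,0,15,0,0,0],
    [0,0,22,0,0,0],
    [0,0,22,0,0,0],
    [0,0,15,0,0,0],
    [0,0,8,0,0,0],
    [0,0,0,0,0,0],
  ],
)

```text
clock: 11.8
position: [0.4265, 0.1834, 0.0454]
ee_rot: [0.709, 0.706, -0.001, -0.0]
ft_force: [-0.5, 0.3, -0.6]
grip_width: 0.997
```

```bash
python3 h.py .425 .187 .024 90
```

```text
t 11.8 pos [0.4265 0.1834 0.0454] phi 89.8 shift [ 3.6 -1.5 21.4] turn [-0.1  0.1 -0.2] grip 85.1 F [-0.5  0.3 -0.6] j [ 0.35  0.33 -0.94  2.03  0.33  0.94 -0.77]
 shift in target axes [ 3.6 -1.5 21.4]
```

Emit:
step_arm(
  motion=[
    [3,-2,10,0,0,0],
    [1,0,9,0,0,0],
    [0,0,3,0,0,0],
    [0,0,0,0,0,0],
  ],
)

```text
clock: 12.3
position: [0.4252, 0.188, 0.0229]
ee_rot: [0.709, 0.706, -0.0, 0.0]
ft_force: [0.6, 0.3, 0.2]
grip_width: 0.996
```

```bash
python3 h.py .425 .187 .022 90
```

```text
t 12.3 pos [0.4252 0.188  0.0229] phi 89.8 shift [-1.  -0.2  0.9] turn [ 0.   0.1 -0.2] grip 85.0 F [0.6 0.3 0.2] j [ 0.31  0.37 -0.92  2.04  0.37  0.9  -0.81]
 shift in target axes [-1.  -0.2  0.9]
```

Emit:
step_arm(
  motion=[
    [-1,0,0,0,0,0],
    [0,0,0,0,0,0],
    [0,0,0,0,0,0],
    [0,0,0,0,0,0],
    [0,0,0,0,0,0],
    [0,0,0,0,0,0],
    [0,0,0,0,0,0],
  ],
  jaw=25,
)

```text
clock: 13.18
position: [0.4257, 0.187, 0.0236]
ee_rot: [0.709, 0.705, 0.0, 0.001]
ft_force: [0.5, -0.9, 0.3]
grip_width: 0.421
```

```bash
python3 h.py .564 .075 .1 90
```

```text
t 13.18 pos [0.4257 0.187  0.0236] phi 89.7 shift [-111.4  138.9  -76.1] turn [ 0.1  0.1 -0.3] grip 36.0 F [ 0.5 -0.9  0.3] j [ 0.32  0.37 -0.92  2.04  0.37  0.9  -0.81]
 shift in target axes [-112.   138.3  -76.4]
```

Emit:
step_arm(
  motion=[
    [0,0,-10,0,0,0],
    [0,0,-22,0,0,0],
    [0,0,-24,0,0,0],
    [0,0,-15,0,0,0],
    [-8,10,-5,0,0,0],
    [-20,24,0,0,0,0],
    [-24,30,0,0,0,0],
    [-24,30,0,0,0,0],
    [-18,22,0,0,0,0],
    [-9,12,0,0,0,0],
    [-3,4,0,0,0,0],
    [0,0,0,0,0,0],
  ],
)

```text
clock: 14.68
position: [0.562, 0.0729, 0.1007]
ee_rot: [0.709, 0.705, -0.002, 0.0]
ft_force: [0.5, 0.9, 0.3]
grip_width: 0.42
```

```bash
python3 h.py .564 .075 .045 90
```

```text
t 14.68 pos [0.562  0.0729 0.1007] phi 89.7 shift [ 2.3  2.1 55.7] turn [-0.1  0.2 -0.3] grip 35.9 F [0.5 0.9 0.3] j [ 0.48  0.45 -0.85  1.73  0.37  1.13 -0.49]
 shift in target axes [ 2.1  2.  55.7]
```

Emit:
step_arm(
  motion=[
    [2,2,10,0,0.2,-0.3],
    [0,0,15,0,0,0],
    [0,0,15,0,0,0],
    [0,0,8,0,0,0],
    [0,0,0,0,0,0],
  ],
)

```text
clock: 15.3
position: [0.5618, 0.077, 0.0485]
ee_rot: [0.706, 0.708, -0.001, -0.002]
ft_force: [0.3, -0.0, -0.7]
grip_width: 0.421
```

```bash
python3 h.py .564 .075 .029 90; python3 - <<'E'
from h import *
for n,(a,b,c,d) in dict(side=(150,250,220,370)).items(): cv2.imwrite(f"pics/{n}4.png",cv2.resize(manip.camera(n)[a:b,c:d],None,fx=5,fy=5))
E
```

```text
t 15.3 pos [0.5618 0.077  0.0485] phi 90.2 shift [-2.   2.3 19.5] turn [-0.2 -0.   0.2] grip 36.0 F [ 0.3 -0.  -0.7] j [ 0.44  0.52 -0.81  1.77  0.43  1.04 -0.52]
 shift in target axes [-2.   2.2 19.5]
```

View pics/side4.png

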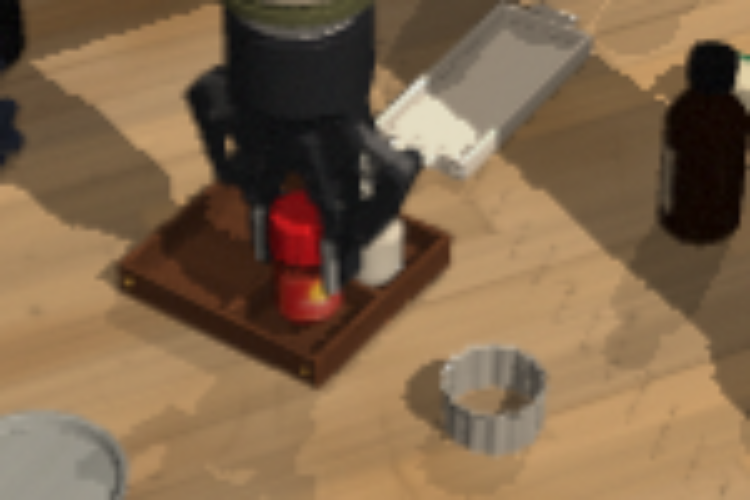

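Nutmeg jar (about (305,290) in the crop) hangs in the +y bay, clear of the walls; the white jar stands next to it. Lower.

Emit:
step_arm(
  motion=[
    [-2,2,7,0,0,0.2],
    [0,0,8,0,0,0],
    [0,0,4,0,0,0],
    [0,0,1,0,0,0],
    [0,0,0,0,0,0],
  ],
)

```text
clock: 15.98
position: [0.5649, 0.0749, 0.0287]
ee_rot: [0.707, 0.707, -0.001, -0.001]
ft_force: [0.2, 0.5, -0.8]
grip_width: 0.423
```

```bash
python3 h.py .564 .075 .029 90
```

```text
t 15.97 pos [0.5649 0.0749 0.0287] phi 90.0 shift [ 0.1 -0.9 -0.3] turn [-0.1  0.  -0. ] grip 36.1 F [ 0.2  0.5 -0.8] j [ 0.43  0.55 -0.8   1.78  0.45  1.01 -0.54]
 shift in target axes [ 0.1 -0.9 -0.3]
```

Emit:
step_arm(
  motion=[
    [0,0,0,0,0,0],
    [0,0,0,0,0,0],
    [0,0,0,0,0,0],
    [0,0,-5,0,0,0],
    [0,0,-20,0,0,0],
    [0,0,-25,0,0,0],
    [0,0,-25,0,0,0],
    [0,-10,-10,0,0,0],
    [0,-22,0,0,0,0],
    [0,-28,0,0,0,0],
    [0,-26,0,0,0,0],
    [0,-18,0,0,0,0],
    [0,-10,0,0,0,0],
    [0,0,0,0,0,0],
  ],
  jaw=65,
)

```text
clock: 17.73
position: [0.4452, 0.0755, 0.1218]
ee_rot: [0.707, 0.707, -0.001, 0.002]
ft_force: [0.0, 0.5, 0.1]
grip_width: 0.76
```

```bash
python3 h.py .4455 .0715 .01 90;  python3 - <<'E'
from h import *
for n,(a,b,c,d) in dict(side=(150,270,200,370)).items(): cv2.imwrite(f"pics/{n}5.png",cv2.resize(manip.camera(n)[a:b,c:d],None,fx=4,fy=4))
E
```

```text
t 17.73 pos [0.4452 0.0755 0.1218] phi 90.0 shift [-3.700e+00  1.000e-01  1.118e+02] turn [0.1 0.2 0. ] grip 64.9 F [0.  0.5 0.1] j [ 0.66  0.14 -0.97  1.99  0.14  1.07 -0.37]
 shift in target axes [ -4.    0.3 111.8]
```

View pics/side5.png

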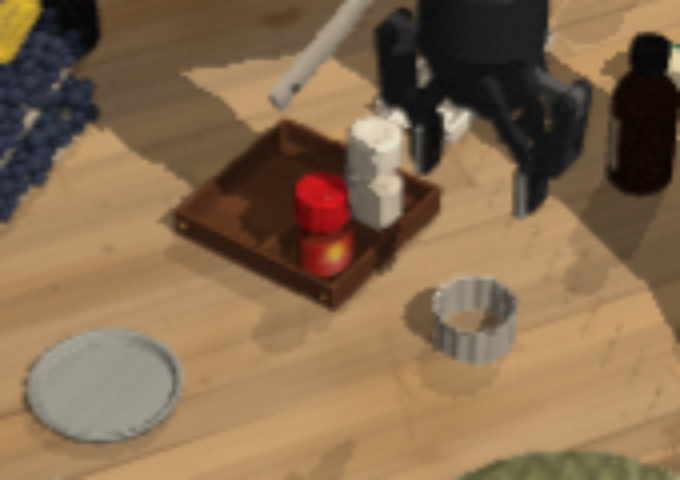

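Emit:
step_arm(
  motion=[
    [-4,0,15,0,0,0],
    [0,0,22,0,0,0],
    [0,0,25,0,0,0],
    [0,0,18,0,0,0],
    [0,0,8,0,0,0],
    [0,0,0,0,0,0],
  ],
  jaw=85,
)

```text
clock: 18.52
position: [0.4468, 0.0709, 0.0267]
ee_rot: [0.707, 0.707, -0.0, -0.001]
ft_force: [-1.5, 0.9, -0.0]
grip_width: 0.998
```

```bash
python3 h.py .4455 .0715 .008 90
```

```text
t 18.52 pos [0.4468 0.0709 0.0267] phi 90.0 shift [ 0.6 -1.3 18.7] turn [-0.1 -0.1 -0. ] grip 85.2 F [-1.5  0.9 -0. ] j [ 0.57  0.32 -0.9   2.07  0.32  0.89 -0.51]
 shift in target axes [ 0.6 -1.3 18.7]
```

Emit:
step_arm(
  motion=[
    [0.5,-1,8,0,0,0],
    [0,0,8,0,0,0],
    [0,0,2,0,0,0],
    [0,0,0,0,0,0],
  ],
)

```text
clock: 19.02
position: [0.4468, 0.0715, 0.0084]
ee_rot: [0.707, 0.707, 0.001, -0.0]
ft_force: [0.2, 0.0, -0.0]
grip_width: 0.998
```

```bash
python3 h.py .4455 .0715 .008 90
```

```text
t 19.02 pos [0.4468 0.0715 0.0084] phi 89.9 shift [ 0.  -1.3  0.4] turn [ 0.  -0.1 -0.1] grip 85.2 F [ 0.2  0.  -0. ] j [ 0.54  0.36 -0.88  2.08  0.36  0.86 -0.55]
 shift in target axes [ 0.  -1.3  0.4]
```

Emit:
step_arm(
  motion=[
    [0,-1,0,0,0,0],
    [0,0,0,0,0,0],
    [0,0,0,0,0,0],
    [0,0,0,0,0,0],
    [0,0,0,0,0,0],
    [0,0,0,0,0,0],
  ],
  jaw=40,
  force=30,
)

```text
clock: 19.77
position: [0.4461, 0.0714, 0.0093]
ee_rot: [0.708, 0.707, 0.001, 0.0]
ft_force: [0.2, -0.1, -0.7]
grip_width: 0.614
```

```bash
python3 h.py .6085 .251 .06 90
```

```text
t 19.77 pos [0.4461 0.0714 0.0093] phi 89.9 shift [179.8 162.3 -50.3] turn [ 0.1 -0.  -0.1] grip 52.4 F [ 0.2 -0.1 -0.7] j [ 0.54  0.35 -0.88  2.09  0.36  0.86 -0.55]
 shift in target axes [179.6 162.4 -50.7]
```

Emit:
step_arm(
  motion=[
    [0,0,-10,0,0,0],
    [0,0,-22,0,0,0],
    [0,0,-20,0,0,0],
    [15,5,-10,0,0,0],
    [30,18,0,0,0,0],
    [30,28,0,0,0,0],
    [30,30,0,0,0,0],
    [30,30,0,0,0,0],
    [22,24,0,0,0,0],
    [14,16,0,0,0,0],
    [4,5,0,0,0,0],
    [0,0,0,0,0,0],
  ],
)

```text
clock: 21.28
position: [0.6069, 0.2589, 0.0746]
ee_rot: [0.708, 0.706, 0.001, 0.0]
ft_force: [-0.9, -1.0, -0.7]
grip_width: 0.607
```

```bash
python3 h.py .6085 .251 .025 90;  python3 - <<'E'
from h import *
for n,(a,b,c,d) in dict(side=(180,280,180,330)).items(): cv2.imwrite(f"pics/{n}6.png",cv2.resize(manip.camera(n)[a:b,c:d],None,fx=4,fy=4))
E
```

```text
t 21.27 pos [0.6069 0.2589 0.0746] phi 89.8 shift [-8.   1.5 49.6] turn [ 0.1 -0.1 -0.2] grip 51.9 F [-0.9 -1.  -0.7] j [ 0.1   0.67 -0.82  1.5   0.51  1.19 -0.8 ]
 shift in target axes [-7.9  1.6 49.6]
```

View pics/side6.png

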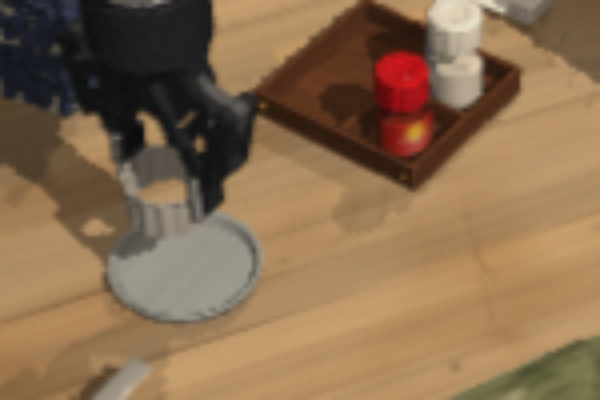

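Emit:
step_arm(
  motion=[
    [-7,1,10,0,0,0],
    [0,0,15,0,0,0],
    [0,0,14,0,0,0],
    [0,0,8,0,0,0],
    [0,0,0,0,0,0],
  ],
)

```text
clock: 21.95
position: [0.6068, 0.2483, 0.0235]
ee_rot: [0.709, 0.705, -0.0, 0.0]
ft_force: [-0.3, -0.2, -0.6]
grip_width: 0.609
```

```bash
python3 h.py .6085 .251 .0135 90
```

```text
t 21.95 pos [0.6068 0.2483 0.0235] phi 89.7 shift [ 2.7  1.7 10. ] turn [ 0.   0.1 -0.3] grip 52.0 F [-0.3 -0.2 -0.6] j [ 0.1   0.72 -0.79  1.54  0.55  1.11 -0.82]
 shift in target axes [ 2.7  1.7 10. ]
```

Emit:
step_arm(
  motion=[
    [2,2,4,0,0,0],
    [0.5,0,4,0,0,0],
    [0,0,2,0,0,0],
    [0,0,0.5,0,0,0],
    [0,0,0,0,0,0],
  ],
)

```text
clock: 22.58
position: [0.6095, 0.2517, 0.0135]
ee_rot: [0.709, 0.705, 0.0, 0.001]
ft_force: [0.2, 0.3, -1.3]
grip_width: 0.61
```

```bash
python3 h.py .6085 .251 .0135 90
```

```text
t 22.57 pos [0.6095 0.2517 0.0135] phi 89.7 shift [-0.7 -1.   0. ] turn [ 0.1  0.  -0.3] grip 52.1 F [ 0.2  0.3 -1.3] j [ 0.09  0.74 -0.78  1.54  0.56  1.1  -0.82]
 shift in target axes [-0.7 -1.   0. ]
```

Emit:
step_arm(
  motion=[
    [0,0,0,0,0,0],
    [0,0,0,0,0,0],
    [0,0,-5,0,0,0],
    [0,0,-20,0,0,0],
    [0,0,-40,0,0,0],
    [0,0,-50,0,0,0],
    [-10,-5,-40,0,0,0],
    [-30,-12,-20,0,0,0],
    [-40,-18,0,0,0,0],
    [-40,-18,0,0,0,0],
    [-40,-18,0,0,0,0],
    [-40,-18,0,0,0,-5],
    [-40,-18,0,0,0,-9],
    [-40,-22,0,0,0,-9],
    [-35,-26,0,0,0,-9],
    [-28,-26,0,0,0,-9],
    [-10,-15,0,0,0,-9],
    [0,0,0,0,0,-9],
    [0,0,0,0,0,-9],
    [0,0,0,0,0,0],
  ],
  jaw=72,
)

```text
clock: 25.08
position: [0.4699, -0.1368, 0.2159]
ee_rot: [0.172, 0.985, -0.003, 0.011]
ft_force: [-0.6, -0.1, -0.1]
grip_width: 0.84
```

```bash
python3 h.py .4365 -.128 .2 180;  python3 - <<'E'
from h import *
im=manip.camera("side");cv2.imwrite("pics/side7.png",cv2.resize(im[120:290,170:430],None,fx=3,fy=3))
im=manip.camera("top");cv2.imwrite("pics/top7.png",cv2.resize(im[140:340,190:430],None,fx=3,fy=3))
E
```

```text
t 25.07 pos [ 0.4699 -0.1368  0.2159] phi 160.2 shift [34.8 -3.  15.2] turn [ -0.3   1.3 -19.8] grip 71.8 F [-0.6 -0.1 -0.1] j [ 1.11  0.1  -0.96  1.81  0.1   1.25  1.35]
 shift in target axes [33.4  8.8 15.9]
```

View pics/side7.png

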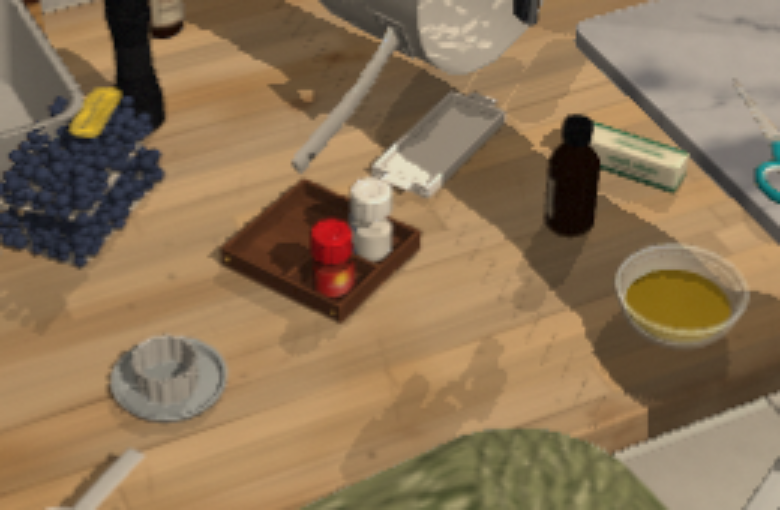

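View pics/top7.png

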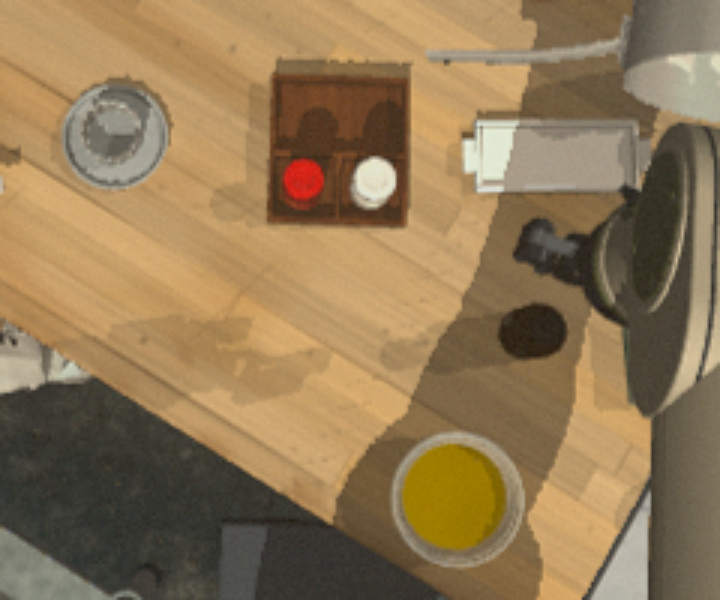

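Emit:
step_arm(
  motion=[
    [0,0,0,0,0,-8],
    [0,0,0,0,0,-9],
    [12,4,5,0,1,-3],
    [14,4,5,0,0,0],
    [7,1,5,0,0,0],
    [0,0,0,0,0,0],
  ],
  jaw=85,
)

```text
clock: 25.92
position: [0.4371, -0.1254, 0.2015]
ee_rot: [0.001, 1.0, -0.005, 0.002]
ft_force: [-0.1, -0.7, 0.3]
grip_width: 0.997
```

```bash
python3 h.py .4365 -.128 .13 180
```

```text
t 25.93 pos [ 0.4371 -0.1254  0.2015] phi 179.9 shift [ 1.  -1.8 71.5] turn [-0.6  0.3 -0.1] grip 85.1 F [-0.1 -0.7  0.3] j [ 1.17  0.02 -0.99  1.89  0.03  1.23  1.74]
 shift in target axes [ 0.6 -2.6 71.5]
```

Emit:
step_arm(
  motion=[
    [0,-2,15,-0.6,0.3,0],
    [0,0,25,0,0,0],
    [0,0,25,0,0,0],
    [0,0,15,0,0,0],
    [0,0,0,0,0,0],
  ],
)

```text
clock: 26.55
position: [0.4384, -0.1284, 0.1168]
ee_rot: [0.003, 1.0, 0.002, -0.0]
ft_force: [0.4, 0.0, -0.0]
grip_width: 0.996
```

```bash
python3 h.py .4365 -.128 .049 180;python3 - <<'E'
from h import *
im=manip.camera("side");cv2.imwrite("pics/side8.png",cv2.resize(im[120:220,300:430],None,fx=4,fy=4))
E
```

```text
t 26.55 pos [ 0.4384 -0.1284  0.1168] phi 179.7 shift [ 1.8  0.1 67.8] turn [ 0.2 -0.  -0.3] grip 85.1 F [ 0.4  0.  -0. ] j [ 1.12  0.17 -0.98  1.98  0.16  1.07  1.63]
 shift in target axes [ 1.9  0.4 67.8]
```

View pics/side8.png

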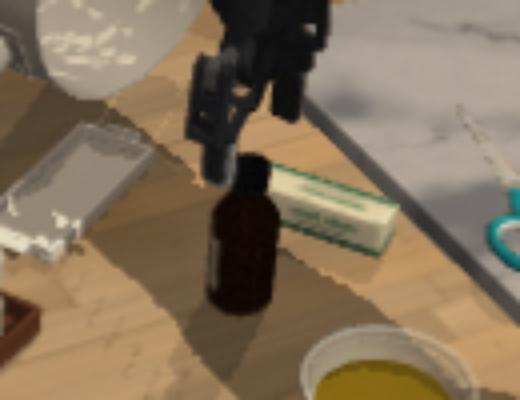

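Emit:
step_arm(
  motion=[
    [2,0,12,0,0,0],
    [0,0,16,0,0,0],
    [0,0,12,0,0,0],
    [0,0,4,0,0,0],
    [0,0,0,0,0,0],
  ],
)

```text
clock: 27.22
position: [0.4375, -0.1288, 0.0715]
ee_rot: [0.003, 1.0, 0.001, 0.001]
ft_force: [-0.2, -0.6, 0.4]
grip_width: 0.999
```

```bash
python3 h.py .4365 -.128 .049 180
```

```text
t 27.23 pos [ 0.4375 -0.1288  0.0715] phi 179.7 shift [ 1.   0.7 22.5] turn [ 0.1  0.1 -0.3] grip 85.3 F [-0.2 -0.6  0.4] j [ 1.07  0.25 -0.95  2.03  0.24  0.98  1.56]
 shift in target axes [ 1.   0.8 22.5]
```

Emit:
step_arm(
  motion=[
    [1,1,8,0,0,-0.3],
    [0,0,8,0,0,0],
    [0,0,5,0,0,0],
    [0,0,1,0,0,0],
    [0,0,0,0,0,0],
  ],
)

```text
clock: 27.85
position: [0.4369, -0.1278, 0.0484]
ee_rot: [-0.0, 1.0, 0.001, 0.001]
ft_force: [-0.4, -0.9, -0.4]
grip_width: 0.996
```

```bash
python3 h.py .4365 -.128 .049 180;python3 - <<'E'
from h import *
im=manip.camera("side");cv2.imwrite("pics/side9.png",cv2.resize(im[120:220,300:430],None,fx=4,fy=4))
E
```

```text
t 27.85 pos [ 0.4369 -0.1278  0.0484] phi 180.0 shift [ 0.4 -0.2 -0.6] turn [0.1 0.1 0. ] grip 85.1 F [-0.4 -0.9 -0.4] j [ 1.05  0.29 -0.93  2.05  0.29  0.93  1.53]
 shift in target axes [ 0.4 -0.2 -0.6]
```

View pics/side9.png

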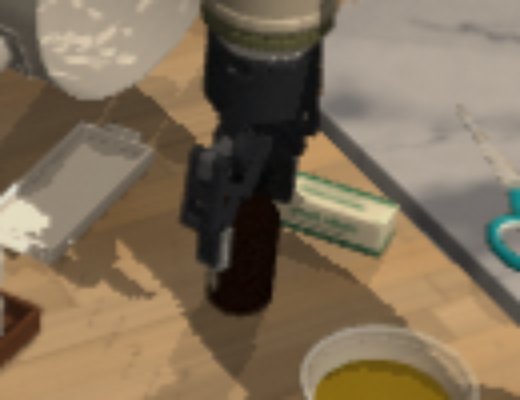

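Emit:
step_arm(
  motion=[
    [0,0,0,0,0,0],
    [0,0,0,0,0,0],
    [0,0,0,0,0,0],
    [0,0,0,0,0,0],
    [0,0,0,0,0,0],
    [0,0,0,0,0,0],
  ],
  jaw=34,
  force=40,
)

```text
clock: 28.65
position: [0.4372, -0.1281, 0.0491]
ee_rot: [0.0, 1.0, 0.0, 0.002]
ft_force: [0.3, -0.5, 1.5]
grip_width: 0.535
```

```bash
python3 h.py .4365 -.128 .12 180
```

```text
t 28.65 pos [ 0.4372 -0.1281  0.0491] phi 180.0 shift [  0.5   0.1 -70.9] turn [ 0.1  0.2 -0. ] grip 45.7 F [ 0.3 -0.5  1.5] j [ 1.05  0.29 -0.93  2.05  0.29  0.93  1.53]
 shift in target axes [  0.7   0.1 -70.9]
```

Emit:
step_arm(
  motion=[
    [0,0,-10,0,0,0],
    [0,0,-22,0,0,0],
    [0,0,-28,0,0,0],
    [0,0,-24,0,0,0],
    [-10,8,-12,0,0,0],
    [-22,20,-4,0,0,0],
    [-28,25,0,0,0,0],
    [-28,25,0,0,0,0],
    [-28,25,0,0,0,0],
    [-28,25,0,0,0,0],
    [-22,18,0,0,0,0],
    [-14,10,0,0,0,0],
    [-5,4,0,0,0,0],
    [0,0,0,0,0,0],
  ],
)

```text
clock: 30.4
position: [0.6292, 0.0428, 0.1501]
ee_rot: [0.002, 1.0, 0.002, -0.001]
ft_force: [-1.6, -0.5, -1.4]
grip_width: 0.537
```

```bash
python3 h.py .630 .042 .1 180
```

```text
t 30.4 pos [0.6292 0.0428 0.1501] phi 179.8 shift [-0.9 -1.  50.1] turn [ 0.2 -0.1 -0.2] grip 45.8 F [-1.6 -0.5 -1.4] j [ 0.54  0.57 -0.93  1.51  0.46  1.3   1.12]
 shift in target axes [-0.8 -0.8 50.1]
```

Emit:
step_arm(
  motion=[
    [-1,-1,12,0,0,0],
    [0,0,18,0,0,0],
    [0,0,14,0,0,0],
    [0,0,5,0,0,0],
    [0,0,0,0,0,0],
  ],
)

```text
clock: 31.02
position: [0.6285, 0.0392, 0.0964]
ee_rot: [0.003, 1.0, 0.001, -0.002]
ft_force: [-0.1, 0.3, -1.4]
grip_width: 0.535
```

```bash
python3 h.py .630 .042 .055 180;python3 - <<'E'
from h import *
im=manip.camera("side");cv2.imwrite("pics/side10.png",cv2.resize(im[130:240,220:350],None,fx=5,fy=5))
for X in ([.63,.0445,.045],[.63,.042,.005],[.63,.021,.045],[.63,.063,.045]):
    p=proj("side",X);print((p-[220,130])*5)
E
```

```text
t 31.02 pos [0.6285 0.0392 0.0964] phi 179.6 shift [-1.7  2.7 41.4] turn [ 0.1 -0.3 -0.4] grip 45.7 F [-0.1  0.3 -1.4] j [ 0.52  0.62 -0.9   1.56  0.51  1.21  1.09]
 shift in target axes [-1.5  2.8 41.4]
[236.14502584 294.33544907]
[241.28118758 347.1273272 ]
[261.7495624  272.25501675]
[215.64485274 312.01786673]
```

View pics/side10.png

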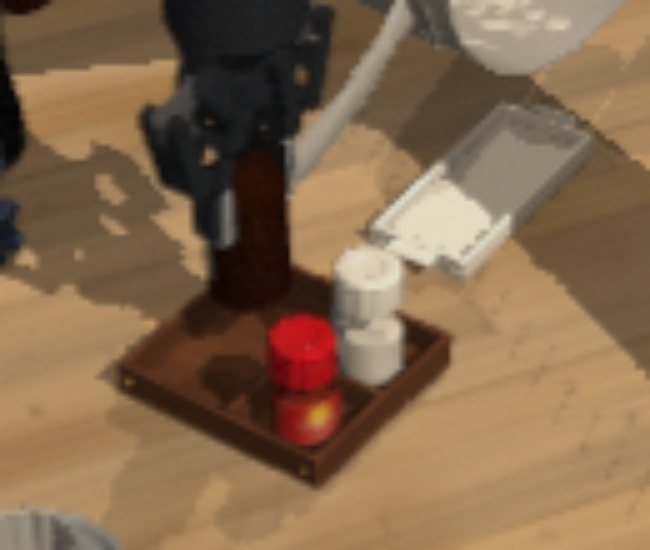

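```bash
python3 - <<'E'
from h import *
for uv in ((253,283),(253,287)): print(onz("side",(220+uv[0]/5,130+uv[1]/5),.047))
E
```

```text
[0.62679509 0.0332391  0.047     ]
[0.62470288 0.03601897 0.047     ]
```

Emit:
step_arm(
  motion=[
    [-3,3,10,0,-0.3,-0.4],
    [0,0,13,0,0,0],
    [0,0,8,0,0,0],
    [0,0,2,0,0,0],
    [0,0,0,0,0,0],
  ],
)

```text
clock: 31.7
position: [0.6323, 0.0428, 0.0618]
ee_rot: [-0.001, 1.0, 0.001, 0.001]
ft_force: [0.1, 0.4, -2.9]
grip_width: 0.533
```

```bash
python3 h.py .631 .042 .054 180
```

```text
t 31.7 pos [0.6323 0.0428 0.0618] phi -179.9 shift [ 1.3 -0.8  7.8] turn [0.1 0.1 0.1] grip 45.6 F [ 0.1  0.4 -2.9] j [ 0.5   0.66 -0.88  1.58  0.54  1.16  1.08]
 shift in target axes [ 1.3 -0.8  7.8]
```

Emit:
step_arm(
  motion=[
    [1,0,4,0,0,0],
    [0,0,3,0,0,0],
    [0,0,1,0,0,0],
    [0,0,0,0,0,0],
  ],
)

```text
clock: 32.2
position: [0.6318, 0.0428, 0.0543]
ee_rot: [-0.001, 1.0, 0.001, 0.002]
ft_force: [-0.6, -0.5, -2.6]
grip_width: 0.532
```

```bash
python3 h.py .631 .042 .054 180
```

```text
t 32.2 pos [0.6318 0.0428 0.0543] phi -179.9 shift [ 0.8 -0.8  0.3] turn [0.1 0.2 0.1] grip 45.4 F [-0.6 -0.5 -2.6] j [ 0.5   0.67 -0.88  1.59  0.55  1.14  1.07]
 shift in target axes [ 0.8 -0.8  0.3]
```

Emit:
step_arm(
  motion=[
    [0,0,0.5,0,0,0],
    [0,0,0,0,0,0],
  ],
)

```text
clock: 32.45
position: [0.6321, 0.0428, 0.0543]
ee_rot: [-0.001, 1.0, 0.001, 0.002]
ft_force: [-0.2, 0.6, -1.6]
grip_width: 0.53
```

Emit:
step_arm(
  motion=[
    [0,0,0,0,0,0],
    [0,0,0,0,0,0],
    [0,0,0,0,0,0],
    [0,0,-8,0,0,0],
    [0,0,-20,0,0,0],
    [0,0,-30,0,0,0],
    [0,0,-35,0,0,0],
    [0,0,-25,0,0,0],
    [0,0,-10,0,0,0],
    [0,0,0,0,0,0],
  ],
  jaw=80,
)

```text
clock: 33.7
position: [0.6321, 0.0436, 0.1934]
ee_rot: [-0.001, 1.0, 0.001, 0.005]
ft_force: [0.1, -0.0, 0.2]
grip_width: 0.937
```

```bash
python3 h.py .437 -.2315 .12 183.7;python3 - <<'E'
from h import *
im=manip.camera("side");cv2.imwrite("pics/side11.png",cv2.resize(im[100:240,200:410],None,fx=3.8,fy=3.8))
E
```

```text
t 33.7 pos [0.6321 0.0436 0.1934] phi -179.9 shift [ 196.5 -274.8   70.7] turn [ 0.1  0.6 -3.6] grip 80.0 F [ 0.1 -0.   0.2] j [ 0.54  0.54 -0.95  1.46  0.44  1.36  1.14]
 shift in target axes [ 212.5 -261.9   73.4]
```

View pics/side11.png

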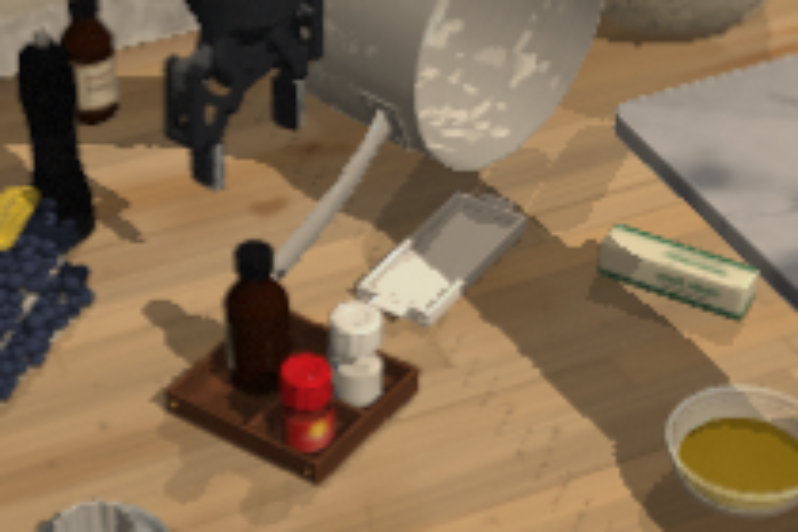

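```bash
python3 - <<'E'
from h import *
im=cv2.imread("pics/side11.png")
cv2.imwrite("pics/b.png",cv2.resize(im[205:335,585:775],None,fx=4,fy=4,interpolation=cv2.INTER_CUBIC))
E
```

```text
(no output)
```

View pics/b.png

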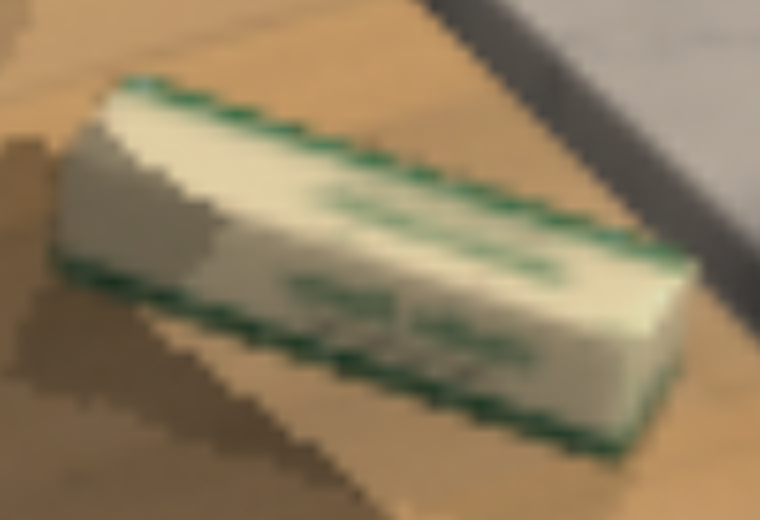

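Emit:
step_arm(
  motion=[
    [15,-20,0,0,0,0],
    [28,-36,0,0,0,0],
    [28,-36,0,0,0,0],
    [28,-36,0,0,0,0],
    [28,-36,0,0,0,0],
    [28,-36,5,0,0,0],
    [22,-28,10,0,0,0],
    [10,-15,15,0,0,-3],
    [4,-5,10,0,0,0],
    [0,0,0,0,0,0],
  ],
  jaw=75,
)

```text
clock: 35.0
position: [0.4299, -0.2115, 0.1391]
ee_rot: [-0.026, 1.0, 0.005, -0.002]
ft_force: [-0.1, 0.6, 0.5]
grip_width: 0.876
```

```bash
python3 - <<'E'
from h import *
q=[onz("side",(200+(585+u/4)/3.8,100+(205+v/4)/3.8),.032) for u,v in ((145,90),(690,255),(640,365),(75,175))]
print(np.round(q,4)); q=np.array(q);print(q.mean(0))
E
python3 h.py .437 -.2315 .05 183.7
```

```text
[[ 0.4875 -0.2399  0.032 ]
 [ 0.3762 -0.2537  0.032 ]
 [ 0.3686 -0.2177  0.032 ]
 [ 0.485  -0.208   0.032 ]]
[ 0.42931204 -0.22982884  0.032     ]
t 35.0 pos [ 0.4299 -0.2115  0.1391] phi -177.0 shift [ -6.4 -21.3  88.9] turn [ 0.6 -0.3 -0.7] grip 74.8 F [-0.1  0.6  0.5] j [ 1.28  0.21 -0.99  1.9   0.19  1.13  1.84]
 shift in target axes [ -5.8 -20.4  89.1]
```

```bash
python3 - <<'E'
from h import *
for u,v in ((718,335),(580,583)): print(onz("top",(195+u/3,140+v/3),.02))
E
```

```text
[ 0.44026805 -0.31381564  0.02      ]
[ 0.22047681 -0.18938615  0.02      ]
```

Emit:
step_arm(
  motion=[
    [-3,-10,15,0,0,-1.5],
    [-3,-9,20,0,0,0],
    [0,-2,20,0,0,0],
    [0,0,15,0,0,0],
    [0,0,5,0,0,0],
    [0,0,0,0,0,0],
  ],
  jaw=62,
)

```text
clock: 35.75
position: [0.4409, -0.2269, 0.0624]
ee_rot: [-0.042, 0.999, 0.006, -0.001]
ft_force: [0.2, -0.4, -0.3]
grip_width: 0.726
```

```bash
python3 h.py .435 -.231 .011 184.5;python3 - <<'E'
from h import *
im=manip.camera("side");cv2.imwrite("pics/side12.png",cv2.resize(im[130:220,320:430],None,fx=5,fy=5))
E
```

```text
t 35.75 pos [ 0.4409 -0.2269  0.0624] phi -175.2 shift [ 6.1 -4.2 51.4] turn [ 0.7 -0.1  0.3] grip 62.0 F [ 0.2 -0.4 -0.3] j [ 1.2   0.37 -0.92  1.94  0.34  1.01  1.78]
 shift in target axes [ 6.2 -3.6 51.4]
```

View pics/side12.png

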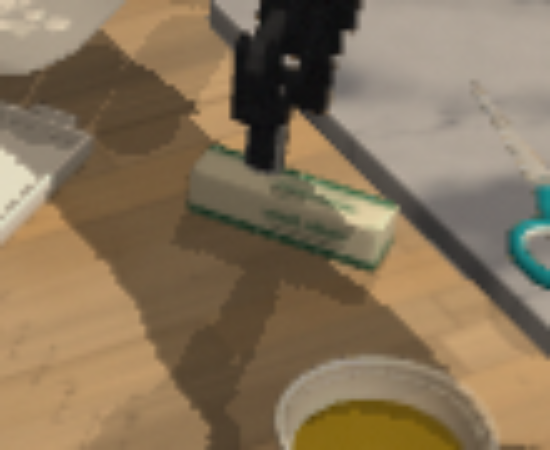

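Emit:
step_arm(
  motion=[
    [5,-4,5,0.7,0,0],
    [1,0,12,0,0,0],
    [0,0,12,0,0,0],
    [0,0,5,0,0,0],
    [0,0,0,0,0,0],
  ],
)

```text
clock: 36.42
position: [0.435, -0.2323, 0.0269]
ee_rot: [-0.042, 0.999, -0.002, -0.0]
ft_force: [-0.2, 0.1, 0.5]
grip_width: 0.726
```

```bash
python3 h.py .435 -.231 .011 184.5;python3 - <<'E'
from h import *
im=manip.camera("side");cv2.imwrite("pics/side13.png",cv2.resize(im[130:220,320:430],None,fx=5,fy=5))
E
```

```text
t 36.42 pos [ 0.435  -0.2323  0.0269] phi -175.2 shift [-0.1  1.4 15.9] turn [-0.2 -0.   0.3] grip 62.0 F [-0.2  0.1  0.5] j [ 1.17  0.42 -0.89  1.97  0.4   0.93  1.74]
 shift in target axes [-0.1  1.3 15.9]
```

View pics/side13.png

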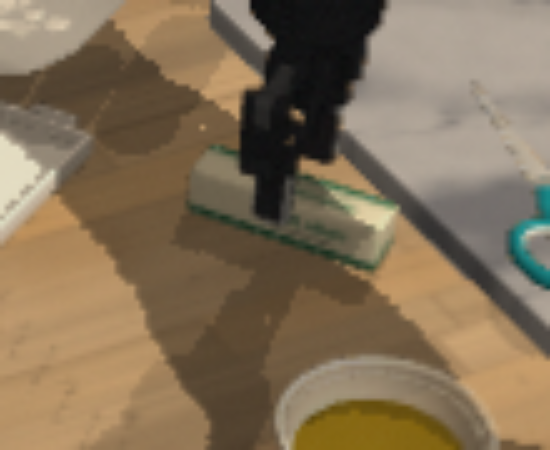

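Emit:
step_arm(
  motion=[
    [0,1,7,0,0,0],
    [0,0,6,0,0,0],
    [0,0,2,0,0,0],
    [0,0,0,0,0,0],
  ],
)

```text
clock: 36.98
position: [0.4354, -0.2314, 0.0114]
ee_rot: [-0.042, 0.999, -0.002, 0.0]
ft_force: [-0.6, -0.6, 0.4]
grip_width: 0.724
```

Emit:
step_arm(
  motion=[
    [0,0,0,0,0,0],
    [0,0,0,0,0,0],
    [0,0,0,0,0,0],
    [0,0,0,0,0,0],
    [0,0,0,0,0,0],
  ],
  jaw=20,
  force=45,
)

```text
clock: 37.6
position: [0.4356, -0.2317, 0.0118]
ee_rot: [-0.041, 0.999, -0.002, 0.0]
ft_force: [-1.2, 0.2, -0.9]
grip_width: 0.38
```

```bash
python3 h.py .437 -.231 .08 184.5
```

```text
t 37.6 pos [ 0.4356 -0.2317  0.0118] phi -175.2 shift [ -1.5   0.3 -68.2] turn [-0.2  0.   0.3] grip 32.4 F [-1.2  0.2 -0.9] j [ 1.16  0.44 -0.87  1.98  0.43  0.91  1.72]
 shift in target axes [ -1.5   0.6 -68.2]
```

```bash
python3 - <<'E'
from h import *
for z in (.05,.1,.15):
  for u,v in ((612,60),(615,95),(640,112),(690,122)): print(z,onz("top",(195+u/3,140+v/3),z)[:2].round(3), end=" ")
  print()
E
```

```text
0.05 [ 0.683 -0.213] 0.05 [ 0.651 -0.215] 0.05 [ 0.636 -0.237] 0.05 [ 0.628 -0.282] 
0.1 [ 0.669 -0.199] 0.1 [ 0.639 -0.201] 0.1 [ 0.625 -0.222] 0.1 [ 0.617 -0.265] 
0.15 [ 0.656 -0.185] 0.15 [ 0.627 -0.187] 0.15 [ 0.614 -0.207] 0.15 [ 0.606 -0.248]
```

Emit:
step_arm(
  motion=[
    [0,0,-10,0,0,0],
    [0,0,-20,0,0,0],
    [0,0,-25,0,0,0],
    [0,0,-15,0,0,5],
    [0,0,0,0,0,9],
    [0,0,0,0,0,9],
    [0,0,0,0,0,9],
    [0,0,0,0,0,9],
    [0,0,0,0,0,9],
    [0,0,0,0,0,9],
    [0,0,0,0,0,9],
    [0,0,0,0,0,9],
    [0,0,0,0,0,9],
    [0,0,0,0,0,5],
    [0,0,0,0,0,0],
  ],
)

```text
clock: 39.48
position: [0.4409, -0.2301, 0.1045]
ee_rot: [0.7, 0.714, 0.001, 0.01]
ft_force: [0.3, 0.1, -0.9]
grip_width: 0.378
```

```bash
python3 h.py .6005 -.157 .08 90;python3 - <<'E'
from h import *
im=manip.camera("side");cv2.imwrite("pics/side14.png",cv2.resize(im[70:220,270:430],None,fx=4,fy=4))
E
```

```text
t 39.48 pos [ 0.4409 -0.2301  0.1045] phi 91.1 shift [ 70.4 160.5  26.1] turn [0.9 0.7 1.1] grip 32.3 F [ 0.3  0.1 -0.9] j [ 1.03  0.22 -0.7   1.93  0.18  1.03  0.27]
 shift in target axes [ 73.1 159.6  24.5]
```

View pics/side14.png

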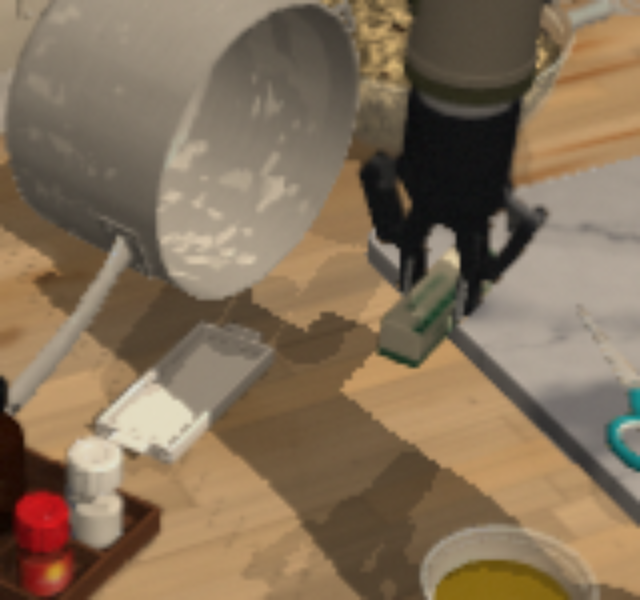

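```bash
python3 - <<'E'
from h import *
im=cv2.imread("pics/top0.png");cv2.imwrite("pics/pan.png",cv2.resize(im[80:220,380:520],None,fx=4,fy=4))
for u,v in ((400,150),(401,170),(410,178),(425,181),(460,182),(490,179),(505,165)):
  print((u,v),[((proj("side",onz("top",(u,v),z))-[270,70])*4).round(0).tolist() for z in (0,.05,.1,.15,.2)])
E
```

```text
(400, 150) [[104.0, 297.0], [109.0, 258.0], [114.0, 217.0], [120.0, 174.0], [126.0, 128.0]]
(401, 170) [[166.0, 319.0], [170.0, 280.0], [174.0, 238.0], [179.0, 193.0], [184.0, 146.0]]
(410, 178) [[207.0, 314.0], [210.0, 274.0], [214.0, 232.0], [218.0, 188.0], [222.0, 141.0]]
(425, 181) [[243.0, 292.0], [246.0, 253.0], [249.0, 213.0], [252.0, 169.0], [255.0, 123.0]]
(460, 182) [[306.0, 237.0], [308.0, 201.0], [309.0, 162.0], [311.0, 121.0], [313.0, 78.0]]
(490, 179) [[345.0, 189.0], [346.0, 154.0], [347.0, 118.0], [349.0, 79.0], [350.0, 38.0]]
(505, 165) [[329.0, 153.0], [330.0, 119.0], [332.0, 84.0], [333.0, 47.0], [335.0, 7.0]]
```

View pics/pan.png

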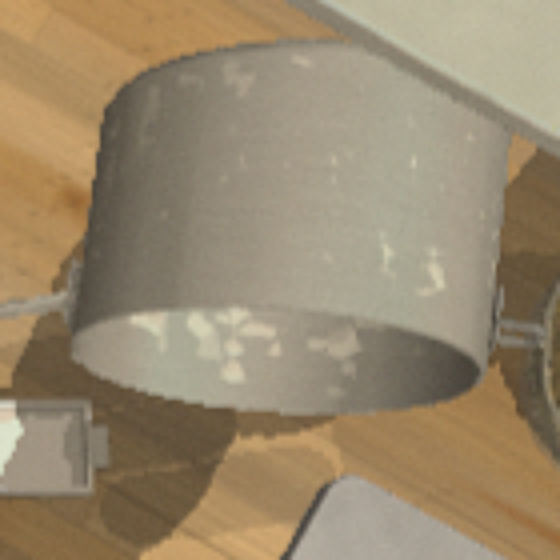

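Emit:
step_arm(
  motion=[
    [0,0,0,0.9,0.7,1],
    [15,12,0,0,0,0],
    [20,24,0,0,0,0],
    [18,28,0,0,0,0],
    [12,28,5,0,0,0],
    [6,24,5,0,0,0],
    [2,18,5,0,0,0],
    [0,10,5,0,0,0],
    [0,0,0,0,0,0],
  ],
)

```text
clock: 40.65
position: [0.5889, -0.156, 0.0846]
ee_rot: [0.706, 0.709, -0.001, -0.004]
ft_force: [0.3, 0.6, -0.1]
grip_width: 0.379
```

```bash
python3 h.py .600 -.155 .045 90;python3 - <<'E'
from h import *
im=manip.camera("side");cv2.imwrite("pics/side15.png",cv2.resize(im[70:220,270:430],None,fx=4,fy=4))
E
```

```text
t 40.65 pos [ 0.5889 -0.156   0.0846] phi 90.2 shift [ 0.8 11.3 39.6] turn [-0.3 -0.2  0.2] grip 32.3 F [ 0.3  0.6 -0.1] j [ 0.72  0.52 -0.69  1.63  0.35  1.13 -0.06]
 shift in target axes [ 1.  11.1 39.6]
```

View pics/side15.png

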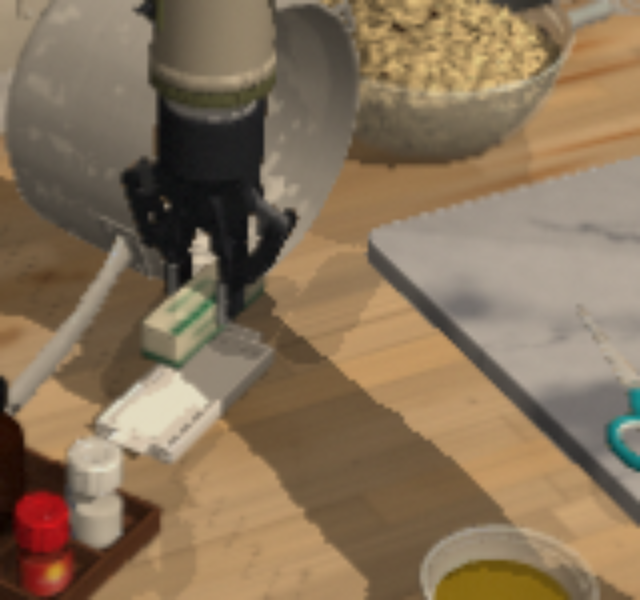

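Emit:
step_arm(
  motion=[
    [1,6,4,0,0,0],
    [0,4,10,0,0,0],
    [0,0,12,0,0,0],
    [0,0,6,0,0,0],
    [0,0,0,0,0,0],
  ],
)

```text
clock: 41.32
position: [0.5975, -0.1561, 0.0505]
ee_rot: [0.706, 0.708, -0.001, -0.004]
ft_force: [0.2, -0.7, -0.7]
grip_width: 0.376
```

```bash
python3 h.py .600 -.155 .017 90;python3 - <<'E'
from h import *
im=manip.camera("side");cv2.imwrite("pics/side16.png",cv2.resize(im[70:220,270:430],None,fx=4,fy=4))
E
```

```text
t 41.33 pos [ 0.5975 -0.1561  0.0505] phi 90.2 shift [ 0.9  2.8 33.5] turn [-0.4 -0.2  0.2] grip 32.1 F [ 0.2 -0.7 -0.7] j [ 0.69  0.57 -0.67  1.63  0.39  1.08 -0.08]
 shift in target axes [ 1.1  2.5 33.5]
```

View pics/side16.png

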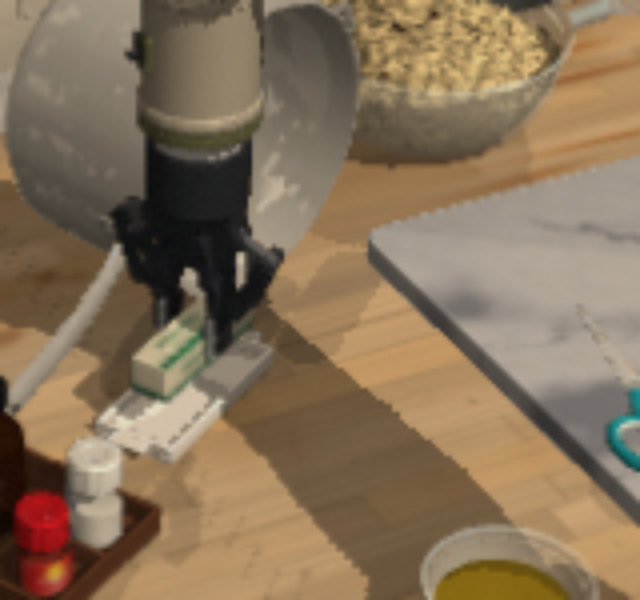

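Emit:
step_arm(
  motion=[
    [1,2,7,-0.4,-0.2,0],
    [0,0,9,0,0,0],
    [0,0,7,0,0,0],
    [0,0,2,0,0,0],
    [0,0,0,0,0,0],
  ],
)

```text
clock: 42.0
position: [0.5999, -0.155, 0.0244]
ee_rot: [0.706, 0.708, 0.0, 0.001]
ft_force: [0.2, -0.1, -0.7]
grip_width: 0.38
```

```bash
python3 h.py .600 -.155 .017 90
```

```text
t 42.0 pos [ 0.5999 -0.155   0.0244] phi 90.2 shift [0.  0.1 7.4] turn [0.1 0.1 0.2] grip 32.4 F [ 0.2 -0.1 -0.7] j [ 0.68  0.6  -0.65  1.65  0.41  1.03 -0.1 ]
 shift in target axes [0.  0.1 7.4]
```

Emit:
step_arm(
  motion=[
    [0,0,4,0,0,0],
    [0,0,2,0,0,0],
    [0,0,1,0,0,0],
    [0,0,0,0,0,0],
  ],
)

```text
clock: 42.5
position: [0.6002, -0.1551, 0.0174]
ee_rot: [0.706, 0.708, 0.0, 0.001]
ft_force: [-0.5, 0.2, -0.8]
grip_width: 0.377
```

```bash
python3 h.py .600 -.155 .017 90;python3 - <<'E'
from h import *
im=manip.camera("side");cv2.imwrite("pics/side17.png",cv2.resize(im[130:200,290:370],None,fx=8,fy=8))
E
```

```text
t 42.5 pos [ 0.6002 -0.1551  0.0174] phi 90.2 shift [ 0.1 -0.2  0.4] turn [0.1 0.1 0.2] grip 32.2 F [-0.5  0.2 -0.8] j [ 0.67  0.61 -0.65  1.65  0.42  1.02 -0.11]
 shift in target axes [ 0.1 -0.2  0.4]
```

View pics/side17.png

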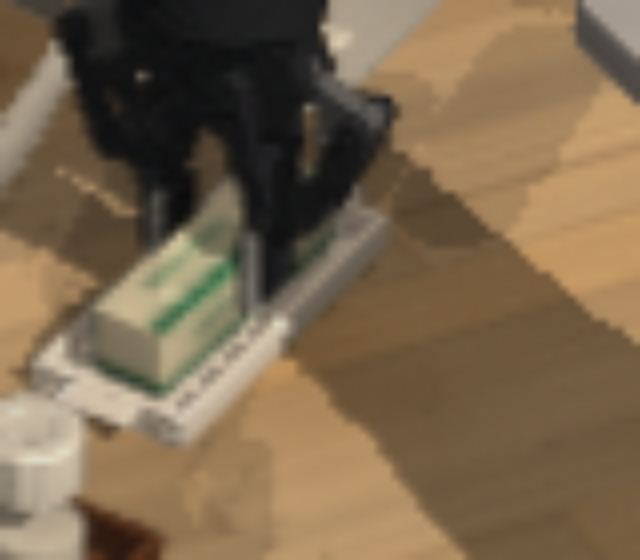

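Emit:
step_arm(
  motion=[
    [0,0,0.5,0,0,0],
    [0,0,0,0,0,0],
  ],
)

```text
clock: 42.8
position: [0.6004, -0.1552, 0.0171]
ee_rot: [0.706, 0.708, 0.0, 0.001]
ft_force: [-0.7, -0.2, -0.4]
grip_width: 0.379
```

Emit:
step_arm(
  motion=[
    [0,0,0,0,0,0],
    [0,0,0,0,0,0],
    [0,0,-5,0,0,0],
    [0,0,-15,0,0,0],
    [0,0,-25,0,0,0],
    [0,0,-30,0,0,0],
    [0,-10,-35,0,0,0],
    [0,-30,-30,0,0,0],
    [0,-40,-20,0,0,0],
    [-20,-40,-10,0,0,0],
    [-40,-20,0,0,0,0],
    [-40,0,0,0,0,0],
    [-40,0,0,0,0,0],
    [-40,0,0,0,0,0],
    [-40,0,0,0,0,0],
    [0,0,0,0,0,0],
  ],
  jaw=50,
)

```text
clock: 44.8
position: [0.4596, -0.3802, 0.2097]
ee_rot: [0.704, 0.71, 0.001, 0.01]
ft_force: [0.6, 0.5, -1.2]
grip_width: 0.586
```

```bash
python3 h.py .437 -.45 .25 90;python3 - <<'E'
from h import *
im=manip.camera("side");cv2.imwrite("pics/side18f.png",im);cv2.imwrite("pics/side18.png",cv2.resize(im[130:270,190:370],None,fx=4.2,fy=4.2))
im=manip.camera("top");cv2.imwrite("pics/top18f.png",im);cv2.imwrite("pics/top18.png",cv2.resize(im[145:230,195:415],None,fx=3.6,fy=3.6))
E
```

```text
t 44.8 pos [ 0.4596 -0.3802  0.2097] phi 90.4 shift [-70.1 -22.6 -39.8] turn [0.8 0.7 0.4] grip 50.0 F [ 0.6  0.5 -1.2] j [ 1.12  0.33 -0.62  1.56  0.2   1.29  0.48]
 shift in target axes [-69.8 -22.6 -40.3]
```

View pics/side18.png

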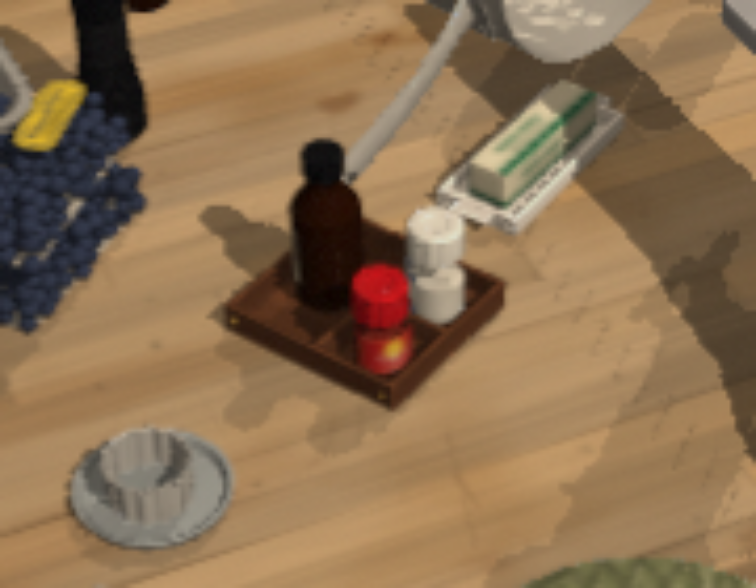

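View pics/top18.png

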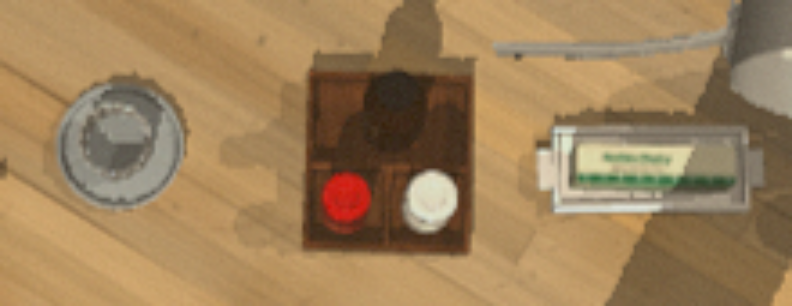

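```bash
python3 - <<'E'
from h import *
np.set_printoptions(precision=4,suppress=True)
T=lambda u,v:(195+(u+.5)/3.6-.5,145+(v+.5)/3.6-.5); S=lambda u,v:(190+(u+.5)/4.2-.5,130+(v+.5)/4.2-.5)
o=lambda u,v,z:onz("top",T(u,v),z)[:2]
s=lambda u,v,z:onz("side",S(u,v),z)[:2]
c=np.mean([o(308,72,.022),o(476,74,.022),o(470,246,.022),o(304,245,.022)],0)
cs=np.mean([s(358,220,.022),s(503,285,.022),s(390,382,.022),s(229,305,.022)],0)
print("crate",c,cs)
print("nut top",o(347,195,.071)-c,"side",s(381,283,.071)-cs)
print("herb top",o(432,193,.077)-c,"side",s(435,226,.077)-cs)
print("bottle cap top",o(400,85,.123)-c,"side",s(323,150,.123)-cs,"base",s(325,290,.005)-cs)
d=np.mean([o(553,127,.014),o(748,127,.014),o(747,211,.014),o(554,211,.014)],0)
ds=np.mean([s(550,92,.014),s(622,120,.014),s(515,228,.014),s(438,188,.014)],0)
print("dish",d,ds,"butter",np.mean([o(575,142,.037),o(737,146,.037),o(735,182,.037),o(578,184,.037)],0)-d, np.mean([s(470,160,.037),s(508,175,.037),s(597,95,.037),s(560,82,.037)],0)-ds)
print("cutter",o(116,138,.034)-o(121,145,.01),s(148,460,.034)-s(152,487,.01))
a=cv2.imread("pics/top0.png")[180:225,130:200];b=cv2.imread("pics/top18f.png")[180:225,130:200];print("cup diff",cv2.absdiff(a,b).mean())
E
```

```text
crate [0.6023 0.0436] [0.5944 0.0451]
nut top [-0.0368  0.0322] side [-0.0328  0.031 ]
herb top [-0.0346 -0.0291] side [-0.0321 -0.0285]
bottle cap top [ 0.0337 -0.0021] side [ 0.0372 -0.004 ] base [ 0.0405 -0.0037]
dish [ 0.6012 -0.1568] [ 0.5966 -0.152 ] butter [0.     0.0007] [ 0.0006 -0.0027]
cutter [0.0007 0.0006] [-0.0004  0.0009]
cup diff 2.2566137566137567
```

Emit:
step_arm(
  motion=[
    [0,0,0,0,0,0],
    [0,0,0,0,0,0],
  ],
)

```text
clock: 45.15
position: [0.4619, -0.3745, 0.211]
ee_rot: [0.702, 0.712, 0.001, 0.01]
ft_force: [0.1, 0.1, -0.5]
grip_width: 0.584
```

```bash
python3 -c "
from workcell import manip
print(manip.hand_in())"
```

```text
the job is handed in; nothing more can be done
None
```

All five things are put away and the job is handed in at about 45 s of the 109 s allowed. The hand-in gave no verdict.

- **Placing:** The herb jar went in the crate's -y small bay and the nutmeg jar in the +y one. The bottle is in the wide bay, the butter lies lengthwise in the long dish, and the cutter is in the round dish.
- **Jars:** In the last pictures from both cameras, both jars measured within about 4 mm of their bay centres (12 mm allowed).
- **Bottle:** The top camera put it about 3 mm off centre across the bay and the side camera about 7–10 mm (14 mm allowed). Along the bay it was within 4 mm.
- **Butter and cutter:** The butter measured within about 3 mm of centre and the cutter within 1 mm.
- **Standing and touching:** Everything stood or lay flat in the pictures and no force reading stood out. The gripper was well clear of everything at hand-in. The area round the measuring cup looked unchanged in the top view.
- **Disagreement:** The side camera put the crate and butter dish about 5–8 mm nearer the robot in x than the top camera did, so I measured each item against its container in the same picture.

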